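Hang the graphite paddle on the drop-keeper peg

ROBOT

A 6-joint arm with a two-finger parallel gripper is mounted at the origin on the work surface. World frame = base frame: x ahead of the robot, y to its left, z up, the work surface at z = 0. Lengths are in m, angles in rad, forces in N, time in s.
With the tool pointing down it reaches from about 0.375 to 0.9 m from the base axis. Payload 3.1 kg.
Tool frame: the origin (TCP) lies between the finger pads; the fingertips stand 11 mm ahead of it and the grasp point (between the pads) lies 8 mm behind it; z points along the fingers, y is the direction in which the jaws open and shut (so a half turn about z gives the same grasp; the last joint's range is limited). The gripper opens to 85 mm and grips with 20 to 120 N. Pads are 22 mm wide; open, the fingers measure 114 mm over their backs; the gripper's body (76 mm by 85 mm) begins 54 mm behind the grasp point. The pads swing forward as they close: fully open they stand 13 mm farther back than shut.
Start: joints at [1.095, 0.527, 1.433, -0, 1.181, -0.178], TCP at [0.183, 0.597, 0.242] pointing down, gripper open.
Joint ranges: [-3.08, 3.08], [-0.75, 2.2], [0.22, 2.44], [-1.43, 4.57], [0, 2.65], [-2.85, 2.85]. Speed limits (rad/s): [2.79, 2.79, 3.14, 3.14, 3.14, 3.14].

INTERFACE

Orientations are given as a unit quaternion [x, y, z, w].
In Python, from station import manip gives the robot as it stands.
- The arm moves only by the tool move_arm, never from a script. Its argument "deltas" is a list of rows, each a list of 5 numbers: the shift along the tool's x, y, z in units of 40 cm (1.0 is 40 cm), then the turn about the tool's z in units of 0.5 rad (1.0 is 0.5 rad), then the opening in per cent of the stroke, from 0 (shut) to 100 (fully open). In form: [[x, y, z, twist, grip], ...]. A call has exactly 8 rows; each row is the pose to reach, as a shift and turn from the pose commanded when the call began, along the tool's axes at that moment; what a row does not reach only later rows make up. A row lasts 1/12 s, in which the tool goes at most 41.7 mm and 7.16 degrees, less where a joint would pass 70% of its speed; a pose out of reach is approached as far as the arm can. A call with a number of a shift or a turn outside -1 to 1 is refused whole. A call with a gripper value outside its range is refused whole. The fingers move at their own pace and stop on an object; "force" is the grip in N (left out, the last holds). Time passes only in rows, so rows that repeat a pose let the fingers close, or fill a call up. It gives the time, the measured TCP pose, the force and the opening at its end, in the units of the state.
- manip.sense(): the state, without advancing time (a new reading comes with each control period).
- manip.snapshot(name): name is "scene" or "top"; returns (picture, depth): 420x560x3 uint8, red, green, blue; 420x560 float32, m along the optical axis (not along the pixel's ray), 0 where there is no reading.
- manip.get_calibration(name): a dict with "vfov" (degrees; the focal length in pixels is half the picture's height over the tangent of half this angle, whatever the lens; pixels are square), "cx", "cy" (the principal point, pixels), "pose" (4x4, takes a point from camera to world coordinates). Camera axes: x right, y down, z forward; pixel columns grow to the right and rows downward; lengths in m; the calibration is good to about 2 mm. A picture is of the moment at which its call begins. get_calibration takes no time and is no camera call.
- manip.sign_off(): hands the job in, once; it reports no verdict.
The state is a dict: "t": time; "q": joint angles; "qd": joint speeds; "tau": joint torques, N m; "tcp_pos": TCP position; "tool_rot": TCP orientation; "force": force on the tool from outside, world axes, zero at the start; "ft_torque": the same for the moment, N m; "finger_gap": opening from 0.0 (shut) to 1.0 (fully open).
Only numpy, scipy, OpenCV 4.12 (cv2) and the standard library are available. Lean on these libraries where they do the work, as an engineer would, in place of code of your own. Each camera call takes 0.05 s, during which the arm holds its last target.

TASK

Take the black graphite paddle out of its wooden stand and hang it by its brass eye on the steel peg of the blue tool post: slide the eye on so that it lifts the yellow drop keeper, and press gently on against the red sprung pad until the keeper falls behind the eye. Let go so that the paddle stays hanging straight, caught between keeper and pad. How far the peg sticks out is not known, so feel for the pad and never push hard once its spring is used up; leave the glass bulb, the jar and the brass weight where they are.

Things in the scene. Friction and masses are not known exactly. Their poses are not given: they have to be found in the camera images.
- paddle_grip (a point): Centre of the paddle's pale wooden grip, 12 mm thick (x), 22 wide (y), 55 tall (27 mm above and below this point). Paddle: 0.1 to 0.25 kg, upright, 174 mm tall: black graphite blade 10 x 70 x 75 mm at the foot, brass eye plate, grip on top. Axes: x normal to the flat paddle, y across, z up. Front and back are alike.
- paddle_eye (a point): Centre of the round through hole (20 mm diameter, hole axis = the paddle's x) in the brass eye plate, which is 8 mm thick and 44 x 44 mm. It lies 45 mm straight below point paddle_grip and 97 mm above the blade's foot. Same axes as paddle_grip.
- stand: Fixed dark wooden block 80 x 110 x 38 mm tall, origin at the centre of its underside; its slot (14 mm across along its x, 76 mm long along its y, floor 10 mm above the bench) holds the paddle's blade 28 mm deep. The paddle lifts straight up out of it.
- post: Fixed blue post, 36 mm square, 162 mm tall, on a 100 mm square steel foot; origin on the bench. Its x points the way the peg sticks out. The peg, with keeper and pad, is clamped in it at a reach that differs each time and is not measured. Nothing on it stands higher than 166 mm above the bench. The paddle must never push on the post or anything on it with more than 11 N.
- peg_line (a point): Point on the centre line of the level steel peg (12 mm thick, tapered nose), 150 mm above the bench, 2 mm in front of the post. x points out along the peg, z up. The peg's free end lies 73 to 113 mm out from here, unmeasured. The keeper's pivot is 8 mm back from the free end, the front of the relaxed red pad (a disc 32 mm across round the peg) 35 mm back.
- keeper (a joint): Yellow gravity keeper, a tongue 30 x 8 mm pivoted in the peg. 0 = down at rest, sloping down and inwards, its tip 19 mm under the peg's line and 23 mm inwards of the pivot; 0.70 rad = folded up. The eye pushed inwards lifts it with under 1 N; it falls once the eye plate's outer face is 26 to 28 mm inwards of the pivot. It cannot swing outwards past 0.
- pad (a joint): Red spring pad, travel in m: 0 relaxed, grows as it is pushed to the post, hard stop at 0.013. Spring 0.8 N at first touch plus 0.4 N per mm. The keeper falls when the eye has pressed it 7 to 10 mm (about 3.5 to 4.8 N); let go, the eye is pushed back against the keeper and the pad stays pressed about 4 mm. Past the hard stop (6 N) force rises steeply.
- bulb_mid (a point): Middle of a loose amber glass bulb standing on the bench, 64 mm across, 95 mm tall; the point is 47 mm up. Leave alone.
- jar_mid (a point): Middle of a loose glass jar with a blue cap, 54 mm across, 65 mm tall; the point is 32 mm up. Leave alone.
- weight_mid (a point): Middle of a loose brass cylinder weight, 48 mm across, 30 mm tall; the point is 15 mm up. Leave alone.
Not all that is in view belongs to the job. Of the things that look like the post, the smallest one is meant. There is more than one size of the part that bears paddle_grip; the job needs the larger.

How it is judged:
On the way, in this order (a step that is already met when the one before it is completed fails the run):
1. the eye, on the peg's line, lifts the keeper (value of joint keeper above 0.3 rad and y of paddle_eye in the frame of peg_line between -0.008 and 0.008 m and z of paddle_eye in the frame of peg_line between -0.009 and 0.008 m), for 0.04 s.
2. the keeper has fallen behind the eye, which presses the pad (value of joint keeper below 0.12 rad and value of joint pad above 0.0015 m and y of paddle_eye in the frame of peg_line between -0.008 and 0.008 m and z of paddle_eye in the frame of peg_line between -0.009 and 0.008 m), for 0.2 s.
At the end, for the whole second after the job is handed in: The paddle hangs on the peg at rest, upright within 0.2 rad, its eye's centre within 8 mm sideways, 8 mm above and 9 mm below the peg's centre line; the keeper is down (under 0.12 rad) and the pad is still pressed by more than 1.5 mm, so the eye is caught between them; the robot has let go (all of step 2 and angle between paddle_eye's own z axis and vertical below 0.2 rad and linear speed of paddle below 0.02 m/s); the robot touches nothing.
It fails at once if the paddle pushes on the post or anything on it with more than 11 N (contact force between paddle and post above 11 N).
It fails at once if the bulb is moved more than 15 mm (distance of bulb_mid from where it was at the start of the episode above 0.015 m).
It fails at once if the jar is moved more than 15 mm (distance of jar_mid from where it was at the start of the episode above 0.015 m).
It fails at once if the weight is moved more than 15 mm (distance of weight_mid from where it was at the start of the episode above 0.015 m).
It also fails if it takes over 46 s, if anything falls off the work surface, if the arm or the gripper's body presses on something with over 40 N, if the wrist force passes 120 N, or if a joint passes its speed limit or range.

## Working session

There is one attempt and no reset: what is moved stays moved. The work goes in short steps, Python scripts to look and compute and a tool call to move; the robot and the scene stay as the last step left them, time stands still between calls to the robot, and variables do not carry over. Pictures are saved under pics/ and viewed, and the job is handed in when it is done.

Besides the shell and the picture viewer there is one more tool, called after "Emit:" as name(argument=value, ...), one argument or row to a line, values as JSON. move_arm: Moves the arm, as the interface text tells. Its arguments: {"type":"object","properties":{"deltas":{"type":"array","items":{"type":"array","items":{"type":"number"}}},"force":{"type":"number"}},"required":["deltas"]}

```bash
mkdir -p pics; ls; python3 - <<'E'
from station import manip
import cv2,numpy as np
for n in("scene","top"):
    p,d=manip.snapshot(n); np.savez("pics/%s0.npz"%n,p=p,d=d)
    cv2.imwrite("pics/%s0.png"%n,p[:,:,::-1]); 
    c=manip.get_calibration(n); print(n,c)
s=manip.sense(); print(s)
E
```

```text
pics
scene {'vfov': 44.07358865305127, 'cx': 276.5733806167735, 'cy': 216.495001700075, 'pose': array([[-0.86586426,  0.35442402, -0.35307605,  0.99281604],
       [ 0.50025449,  0.60640638, -0.61807503,  0.85852436],
       [-0.00495307, -0.71179696, -0.70236782,  1.12374291],
       [ 0.        ,  0.        ,  0.        ,  1.        ]])}
top {'vfov': 42.45804777760644, 'cx': 279.96224541955786, 'cy': 206.19298912394456, 'pose': array([[ 0.02561319, -0.98330438,  0.18015674,  0.20261344],
       [-0.99950662, -0.0284669 , -0.01327216, -0.03148502],
       [ 0.01817907, -0.17972792, -0.98354837,  1.61472083],
       [ 0.        ,  0.        ,  0.        ,  1.        ]])}
{'t': 0.1, 'q': array([ 1.09451851e+00,  5.28397068e-01,  1.43378538e+00,  3.25448984e-08,
        1.18141976e+00, -1.78481069e-01]), 'qd': array([ 0.00144397, -0.00220848, -0.00348661, -0.00178517,  0.00063518,
        0.00081394]), 'tau': array([-1.69555901e-04, -4.43302917e+01, -1.78584856e+01, -2.27662872e-04,
        3.87971231e-03, -1.16863259e-05]), 'tcp_pos': array([0.18304942, 0.59693061, 0.24141323]), 'tool_rot': array([ 1.48348715e-01,  9.88934603e-01, -9.51409445e-04, -3.23114041e-04]), 'force': array([ 0.30042412, -0.57434454, -0.31383086]), 'ft_torque': array([ 0.01717986,  0.0078521 , -0.00801906]), 'finger_gap': 1.000521030631271}
```

View pics/scene0.png

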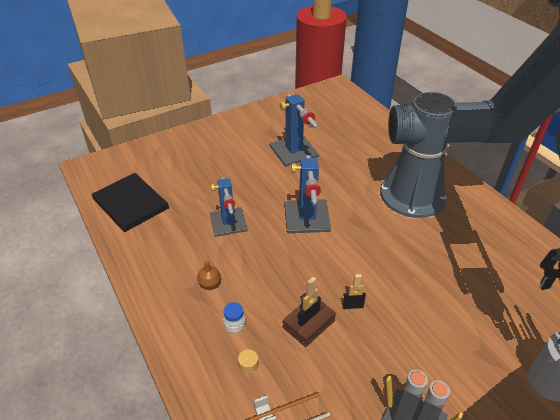

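View pics/top0.png

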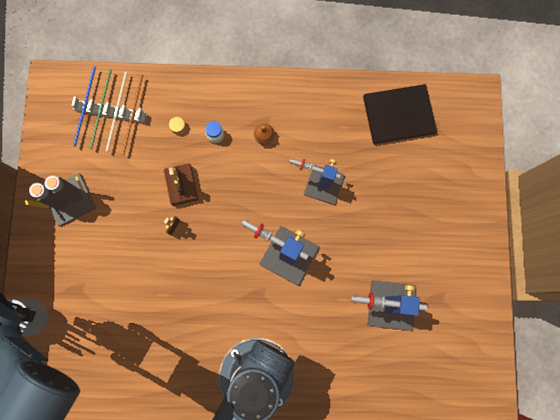

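The scene view shows the paddle in its stand at about (310,305) and a smaller decoy beside it at (355,292). There are three posts; the smallest is at (225,205) in scene and (325,180) in top. Next I'll check the depth quality and enlarge these areas.

```bash
cat > h.py <<'E'
import numpy as np,cv2
from station import manip
def load(n): 
    z=np.load("pics/%s.npz"%n); return z['p'],z['d']
def cloud(n,d):
    c=manip.get_calibration(n); f=210/np.tan(np.radians(c['vfov'])/2)
    v,u=np.mgrid[0:420,0:560]
    P=np.stack([(u-c['cx'])/f*d,(v-c['cy'])/f*d,d],-1)
    return P@c['pose'][:3,:3].T+c['pose'][:3,3]
def proj(n,X):
    c=manip.get_calibration(n); f=210/np.tan(np.radians(c['vfov'])/2)
    q=(np.asarray(X)-c['pose'][:3,3])@c['pose'][:3,:3]
    return np.stack([q[...,0]/q[...,2]*f+c['cx'],q[...,1]/q[...,2]*f+c['cy']],-1)
def ray(n,u,v):
    c=manip.get_calibration(n); f=210/np.tan(np.radians(c['vfov'])/2)
    return c['pose'][:3,3],c['pose'][:3,:3]@np.array([(u-c['cx'])/f,(v-c['cy'])/f,1])
def atz(n,u,v,z):
    o,r=ray(n,u,v); return o+r*(z-o[2])/r[2]
def crop(n,p,u0,v0,u1,v1,k,out):
    im=cv2.resize(p[v0:v1,u0:u1,::-1],None,fx=k,fy=k,interpolation=cv2.INTER_CUBIC)
    st=10
    for u in range((u0+9)//10*10,u1,10): cv2.putText(im,str(u),((u-u0)*k,8),0,.3,(255,255,255),1); cv2.line(im,((u-u0)*k,10),((u-u0)*k,14),(255,255,255),1)
    for v in range((v0+9)//10*10,v1,10): cv2.putText(im,str(v),(0,(v-v0)*k+3),0,.3,(255,255,255),1)
    cv2.imwrite(out,im)
E
python3 - <<'E'
from h import *
p,d=load("scene0"); P=cloud("scene",d)
for u,v in [(180,350),(250,150),(400,260),(150,250),(300,390),(300,260)]: print(u,v,P[v,u].round(4))
crop("scene",p,190,165,260,245,8,"pics/c1.png"); crop("scene",p,275,265,385,350,7,"pics/c2.png")
p,d=load("top0"); P=cloud("top",d)
for u,v in [(100,300),(250,180),(400,200),(150,230),(450,350),(200,90)]: print(u,v,P[v,u].round(4))
crop("top",p,280,145,355,210,8,"pics/c3.png"); crop("top",p,150,150,220,250,6,"pics/c4.png")
E
```

```text
180 350 [ 0.8645  0.1511 -0.0034]
250 150 [ 0.3394 -0.4724 -0.0033]
400 260 [ 0.2097  0.1954 -0.0054]
150 250 [ 0.8134 -0.1989 -0.0033]
300 390 [ 0.6651  0.3882 -0.0029]
300 260 [ 0.4571  0.0535 -0.003 ]
100 300 [ 2.042e-01  4.661e-01 -1.000e-04]
250 180 [0.5766 0.0404 0.0024]
400 200 [ 0.5288 -0.4202 -0.0029]
150 230 [ 0.4148  0.335  -0.0017]
450 350 [ 8.710e-02 -5.594e-01 -5.000e-04]
200 90 [ 0.865   0.2089 -0.0043]
```

View pics/c1.png

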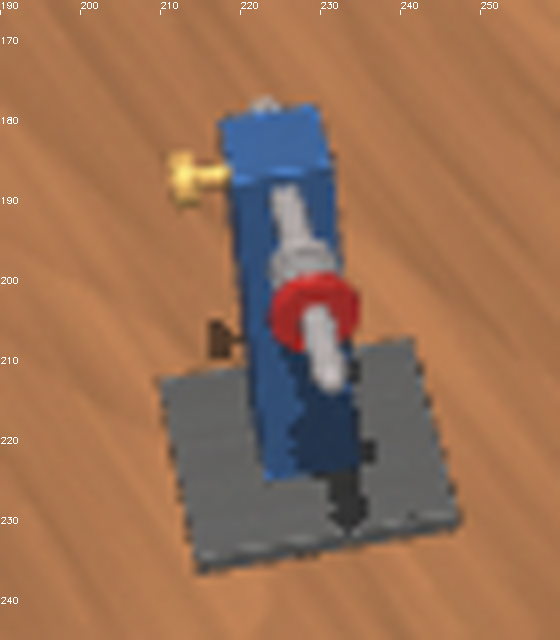

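View pics/c2.png

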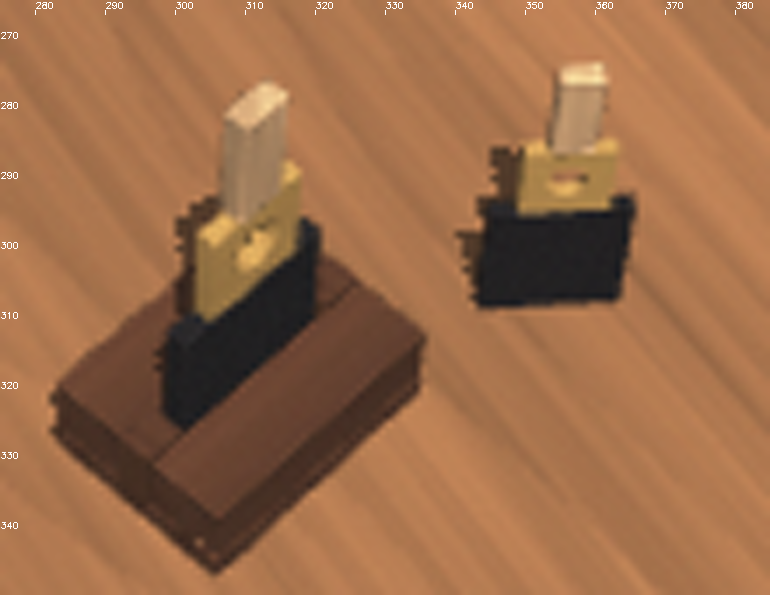

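View pics/c3.png

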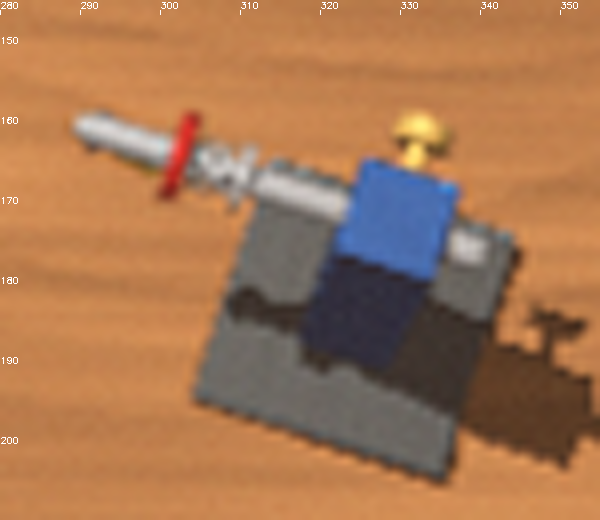

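View pics/c4.png

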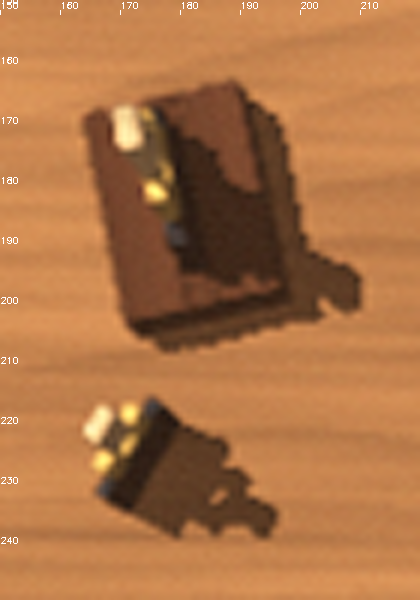

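```bash
cat > fit.py <<'E'
from h import *
from scipy.optimize import least_squares
def cv(u0,v0,k,pts): return [(u0+(a+.5)/k-.5, v0+(b+.5)/k-.5) for a,b in pts]
# post
s=cv(190,165,8,[(231,182),(220,120),(318,106),(332,172), (200,573),(458,528),(160,380),(412,340)])
t=cv(280,145,8,[(367,158),(458,186),(434,280),(336,250),(195,402),(447,484),(518,244)])
def R(a): return np.array([[np.cos(a),-np.sin(a)],[np.sin(a),np.cos(a)]])
def W(p,l): l=np.asarray(l,float); return np.c_[l[:,:2]@R(p[2]).T+p[:2],l[:,2]]
h=.018;F=.05
def model(p):
    ft=p[3]
    S=[( h,h,.162),(-h,h,.162),(-h,-h,.162),(h,-h,.162)]
    return S,ft
print("guess", atz("scene",*s[0],.162),atz("scene",*s[1],.162),atz("scene",*s[2],.162),atz("scene",*s[3],.162))
for q in t[:4]: print("top",atz("top",*q,.162).round(4))
for q,z in zip(s[4:],(0,0,.008,.008)): print("sf",atz("scene",*q,z).round(4))
for q,z in zip(t[4:],(.008,.008,.008)): print("tf",atz("top",*q,z).round(4))
print("tip top",atz("top",*cv(280,145,8,[(75,123)])[0],.15))
print("tip sc",atz("scene",*cv(190,165,8,[(333,388)])[0],.15))
E
python3 fit.py
```

```text
guess [ 0.59173112 -0.17074755  0.162     ] [ 0.58074282 -0.20291433  0.162     ] [ 0.54721646 -0.19217456  0.162     ] [ 0.55882324 -0.15762768  0.162     ]
top [ 0.5905 -0.1743  0.162 ]
top [ 0.5815 -0.206   0.162 ]
top [ 0.5478 -0.1979  0.162 ]
top [ 0.5574 -0.1639  0.162 ]
sf [ 0.6287 -0.1512  0.    ]
sf [ 0.5352 -0.1234  0.    ]
sf [ 0.601  -0.2447  0.008 ]
sf [ 0.5067 -0.2155  0.008 ]
tf [ 0.5341 -0.125   0.008 ]
tf [ 0.5053 -0.2211  0.008 ]
tf [ 0.5994 -0.2476  0.008 ]
tip top [ 0.60322168 -0.0729971   0.15      ]
tip sc [ 0.60222358 -0.0713998   0.15      ]
```

```bash
cat > fit2.py <<'E'
from fit import *
print('---')
P=cloud("scene",load("scene0")[1])
for a in [(52,395),(220,520),(425,340)]:
    print("st sc",atz("scene",*cv(275,265,7,[a])[0],.038).round(4))
for a in [(83,118),(238,82),(130,322),(290,290)]:
    print("st top",atz("top",*cv(150,150,6,[a])[0],.038).round(4))
for a in [(225,117),(265,82),(289,97),(247,130),(257,106)]:
    print("grip sc",atz("scene",*cv(275,265,7,[a])[0],.181).round(4))
print("grip top",atz("top",*cv(150,150,6,[(127,120)])[0],.181).round(4))
# slot line ends / blade
for a in [(205,290),(290,175)]: print("plate top corners?",atz("scene",*cv(275,265,7,[a])[0],.129))
# blade top corners front z=.085
for a in [(170,325),(318,235)]: print("blade",atz("scene",*cv(275,265,7,[a])[0],.085).round(4))
for a in [(200,232),(295,170)]: print("plate top",atz("scene",*cv(275,265,7,[a])[0],.129).round(4))
d=load("scene0")[1]
m=(P[...,2]>.14)&(P[...,0]>.4)&(P[...,0]<.7)&(P[...,1]>.1)&(P[...,1]<.35)
print("cloud grip",m.sum(),P[m].mean(0),P[m].max(0),P[m].min(0))
P=cloud("top",load("top0")[1]);m=(P[...,2]>.14)&(P[...,0]>.4)&(P[...,0]<.7)&(P[...,1]>.1)&(P[...,1]<.35)
print("cloud grip",m.sum(),P[m].mean(0),P[m].max(0),P[m].min(0))
E
python3 fit2.py | sed -n '/---/,$p'
python3 - <<'E'
from h import *
p,d=load("top0"); crop("top",p,160,155,205,210,12,"pics/c5.png")
p,d=load("scene0"); crop("scene",p,295,270,330,330,12,"pics/c6.png")
E
```

```text
---
st sc [0.6196 0.2286 0.038 ]
st sc [0.5955 0.3014 0.038 ]
st sc [0.4925 0.2757 0.038 ]
st top [0.5936 0.2986 0.038 ]
st top [0.6144 0.2226 0.038 ]
st top [0.491  0.2689 0.038 ]
st top [0.5093 0.1911 0.038 ]
grip sc [0.5651 0.2472 0.181 ]
grip sc [0.5458 0.2415 0.181 ]
grip sc [0.5424 0.2508 0.181 ]
grip sc [0.5618 0.2554 0.181 ]
grip sc [0.5536 0.2486 0.181 ]
grip top [0.5578 0.2487 0.181 ]
plate top corners? [0.58612771 0.27144848 0.129     ]
plate top corners? [0.53576318 0.24577124 0.129     ]
blade [0.5863 0.2518 0.085 ]
blade [0.5214 0.2456 0.085 ]
plate top [0.575  0.2506 0.129 ]
plate top [0.5331 0.2448 0.129 ]
cloud grip 128 [0.55551975 0.25102486 0.16687186] [0.56582008 0.25748803 0.18527618] [0.54163239 0.24176716 0.14061511]
cloud grip 63 [0.54440257 0.24754816 0.1735697 ] [0.5632561  0.2629521  0.19062385] [0.42445214 0.24075708 0.14047633]
```

View pics/c5.png

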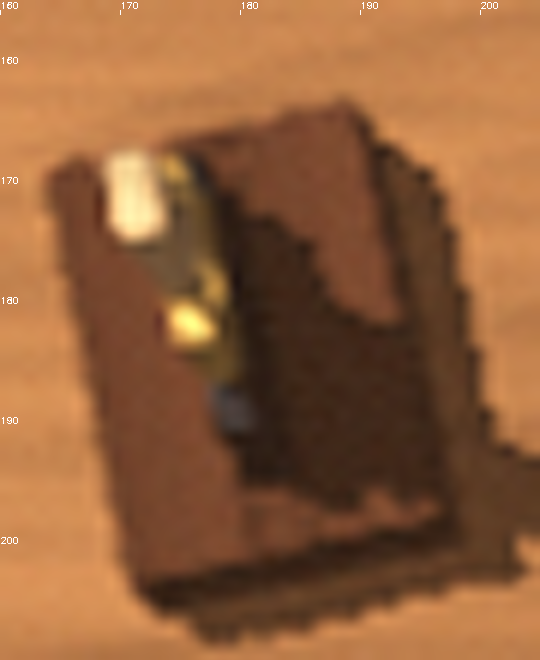

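View pics/c6.png

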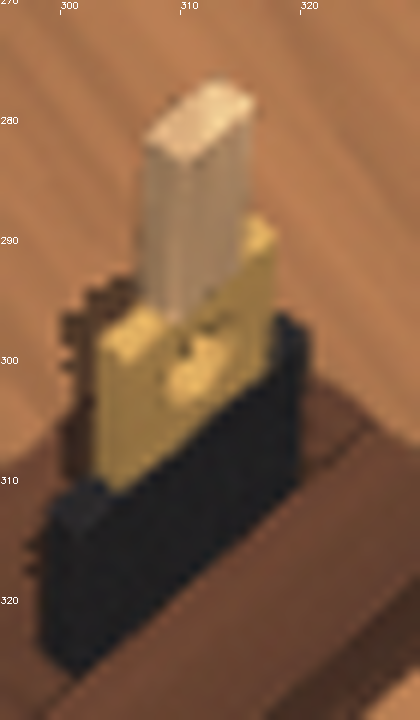

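```bash
cat > go.py <<'E'
from h import *
from scipy.spatial.transform import Rotation as Ro
def state():
    s=manip.sense(); M=Ro.from_quat(s['tool_rot']).as_matrix()
    yaw=np.degrees(np.arctan2(M[1,1],M[0,1])); return s,M,yaw
def plan(tgt,ydir):
    s,M,yaw=state()
    d=M.T@(np.array(tgt)-s['tcp_pos'])/.4
    dy=(ydir-yaw+90)%180-90   # tool y world heading change, + about world z
    print("t %.2f"%s['t'],"tcp",s['tcp_pos'].round(4),"yaw %.1f"%yaw,"F",s['force'].round(2),"T",s['ft_torque'].round(3),"gap %.3f"%s['finger_gap'],"q",s['q'].round(2),"tilt",M[:,2].round(3))
    print("delta units",d.round(4),"twist (tool z down) %.3f"%(-np.radians(dy)/.5))
E
python3 - <<'E'
from go import *
plan((.555,.2488,.23),105.5)
for n in("scene","top"):
    P=cloud(n,load(n+"0")[1]).reshape(-1,3)
    a=np.array([.183,.597]);b=np.array([.555,.249]);u=(b-a)/np.linalg.norm(b-a)
    r=P[:,:2]-a;s=r@u;c=r[:,0]*u[1]-r[:,1]*u[0]
    for k in np.arange(.1,.6,.05):
        m=(abs(s-k)<.025)&(abs(c)<.09); print(n,k.round(2),P[m,2].max().round(3) if m.any() else None)
# paddle-to-post path
    a=np.array([.555,.249]);b=np.array([.64,-.02]);L=np.linalg.norm(b-a);u=(b-a)/L
    r=P[:,:2]-a;s=r@u;c=r[:,0]*u[1]-r[:,1]*u[0]
    for k in np.arange(.0,.4,.05):
        m=(abs(s-k)<.025)&(abs(c)<.09); print(n,'B',k.round(2),P[m,2].max().round(3) if m.any() else None)
E
```

```text
t 0.10 tcp [0.183  0.5969 0.2414] yaw 72.9 F [ 0.3  -0.57 -0.31] T [ 0.017  0.008 -0.008] gap 1.001 q [ 1.09  0.53  1.43  0.    1.18 -0.18] tilt [-0.001 -0.002 -1.   ]
delta units [-1.1443 -0.5591  0.0292] twist (tool z down) -1.137
scene 0.1 0.007
scene 0.15 0.008
scene 0.2 0.006
scene 0.25 0.006
scene 0.3 0.007
scene 0.35 0.005
scene 0.4 0.134
scene 0.45 0.057
scene 0.5 0.185
scene 0.55 0.085
scene B 0.0 0.185
scene B 0.05 0.041
scene B 0.1 0.006
scene B 0.15 0.005
scene B 0.2 0.004
scene B 0.25 0.062
scene B 0.3 0.155
scene B 0.35 0.165
top 0.1 0.565
top 0.15 0.012
top 0.2 0.015
top 0.25 0.012
top 0.3 0.014
top 0.35 0.013
top 0.4 0.144
top 0.45 0.061
top 0.5 0.191
top 0.55 0.091
top B 0.0 0.191
top B 0.05 0.048
top B 0.1 0.013
top B 0.15 0.016
top B 0.2 0.013
top B 0.25 0.068
top B 0.3 0.162
top B 0.35 0.174
```

Emit:
move_arm(
  deltas=[
    [-0.04,-0.02,-0.01,-0.07,90],
    [-0.12,-0.06,-0.02,-0.14,80],
    [-0.21,-0.1,-0.02,-0.21,70],
    [-0.3,-0.15,-0.02,-0.28,60],
    [-0.39,-0.19,-0.02,-0.35,60],
    [-0.48,-0.23,-0.02,-0.42,60],
    [-0.57,-0.28,-0.02,-0.49,60],
    [-0.66,-0.32,-0.02,-0.56,60],
  ],
)

```text
t: 0.77
tcp_pos: [0.3987, 0.3956, 0.2499]
tool_rot: [0.008, 1.0, -0.0, -0.001]
force: [0.9, 0.3, -0.1]
finger_gap: 0.602
```

```bash
python3 -c "
from go import *
plan((.555,.2488,.235),105.5)"
```

```text
t 0.77 tcp [0.3987 0.3956 0.2499] yaw 89.1 F [ 0.92  0.3  -0.15] T [-0.067  0.002  0.02 ] gap 0.602 q [ 0.58  0.43  1.58 -0.    1.13 -0.97] tilt [-0.001 -0.001 -1.   ]
delta units [-0.3966 -0.3607  0.0372] twist (tool z down) -0.573
```

Emit:
move_arm(
  deltas=[
    [-0.08,-0.07,0.0,-0.1,60],
    [-0.17,-0.15,0.01,-0.2,60],
    [-0.25,-0.23,0.02,-0.3,60],
    [-0.32,-0.29,0.03,-0.4,60],
    [-0.37,-0.34,0.037,-0.5,60],
    [-0.39,-0.355,0.037,-0.55,60],
    [-0.395,-0.36,0.037,-0.57,60],
    [-0.395,-0.36,0.037,-0.57,60],
  ],
)

```text
t: 1.43
tcp_pos: [0.5537, 0.2501, 0.2349]
tool_rot: [-0.132, 0.991, 0.0, -0.001]
force: [-0.2, 0.6, 0.2]
finger_gap: 0.603
```

```bash
python3 -c "
from go import *
plan((.555,.2488,.149),105.5)
for n in('scene','top'):
    p,d=manip.snapshot(n); np.savez('pics/%s1.npz'%n,p=p,d=d)
crop('scene',load('scene1')[0],265,220,365,340,6,'pics/d1.png')
crop('top',load('top1')[0],130,130,230,230,6,'pics/d2.png')
"
```

```text
t 1.43 tcp [0.5537 0.2501 0.2349] yaw 105.2 F [-0.19  0.58  0.24] T [-0.017  0.018  0.032] gap 0.603 q [ 0.24  0.51  1.49  0.    1.15 -1.6 ] tilt [-0.001 -0.    -1.   ]
delta units [-0.0026 -0.0041  0.2147] twist (tool z down) -0.011
```

View pics/d1.png

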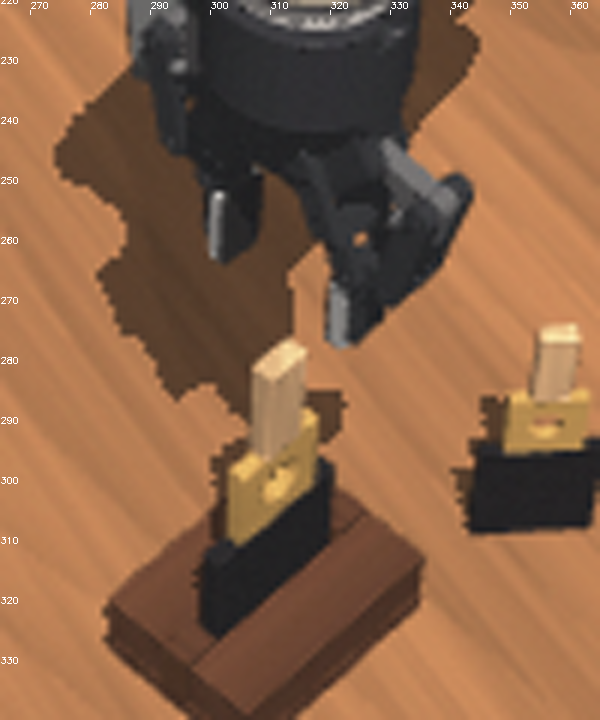

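View pics/d2.png

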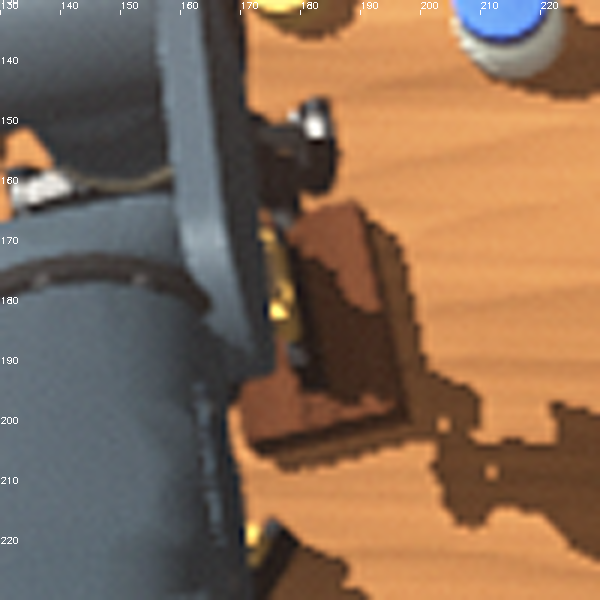

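Scene crop: the jaws straddle the grip. Fingertips are at about (301,263) and (322,277), and the grip top is at (312,280). I'm descending now.

Emit:
move_arm(
  deltas=[
    [-0.002,-0.004,0.03,-0.01,60],
    [-0.002,-0.004,0.07,-0.01,60],
    [-0.002,-0.004,0.11,-0.01,60],
    [-0.002,-0.004,0.15,-0.01,60],
    [-0.002,-0.004,0.18,-0.01,60],
    [-0.002,-0.004,0.205,-0.01,60],
    [-0.002,-0.004,0.215,-0.01,60],
    [-0.002,-0.004,0.215,-0.01,60],
  ],
)

```text
t: 2.2
tcp_pos: [0.5535, 0.2503, 0.1487]
tool_rot: [-0.136, 0.991, -0.0, -0.001]
force: [-0.3, 0.2, -0.0]
finger_gap: 0.601
```

```bash
python3 -c "
from go import *
plan((.555,.2488,.149),105.5)
for n in('scene','top'):
    p,d=manip.snapshot(n); np.savez('pics/%s2.npz'%n,p=p,d=d)
crop('scene',load('scene2')[0],265,240,365,340,6,'pics/d3.png')
"
```

```text
t 2.20 tcp [0.5535 0.2503 0.1487] yaw 105.7 F [-0.28  0.2  -0.02] T [0.019 0.032 0.031] gap 0.601 q [ 0.24  0.62  1.56  0.    0.96 -1.6 ] tilt [-0.002 -0.    -1.   ]
delta units [-0.0026 -0.0045 -0.0008] twist (tool z down) 0.006
```

View pics/d3.png

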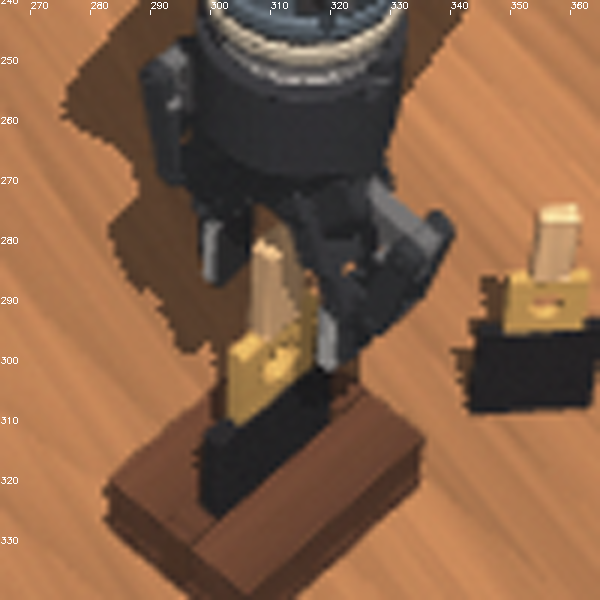

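The grip sits between the pads: grip top at (308,281), pads at (300,283) and (318,297). Closing.

Emit:
move_arm(
  deltas=[
    [0,0,0,0,40],
    [0,0,0,0,20],
    [0,0,0,0,0],
    [0,0,0,0,0],
    [0,0,0,0,0],
    [0,0,0,0,0],
    [0,0,0,0,0],
    [0,0,0,0,0],
  ],
  force=50,
)

```text
t: 2.97
tcp_pos: [0.5554, 0.2492, 0.1503]
tool_rot: [-0.136, 0.991, -0.0, 0.001]
force: [0.4, -2.1, 5.9]
finger_gap: 0.133
```

```bash
python3 -c "
from go import *
plan((.555,.2488,.149),105.5)
"
```

```text
t 2.97 tcp [0.5554 0.2492 0.1503] yaw 105.6 F [ 0.4  -2.14  5.86] T [-0.651 -0.125 -0.056] gap 0.133 q [ 0.24  0.62  1.56 -0.    0.96 -1.6 ] tilt [ 0.002 -0.    -1.   ]
delta units [ 0.0014 -0.0007  0.0032] twist (tool z down) 0.004
```

Emit:
move_arm(
  deltas=[
    [0,0,-0.01,0,0],
    [0,0,-0.03,0,0],
    [0,0,-0.05,0,0],
    [0,0,-0.07,0,0],
    [0,0,-0.1,0,0],
    [0,0,-0.14,0,0],
    [0,0,-0.17,0,0],
    [0,0,-0.18,0,0],
  ],
)

```text
t: 3.63
tcp_pos: [0.5557, 0.2507, 0.2243]
tool_rot: [-0.136, 0.991, 0.001, 0.002]
force: [0.9, -0.1, -2.0]
finger_gap: 0.136
```

```bash
python3 -c "
from go import *
plan((.555,.2488,.225),105.5)
for n in('scene','top'):
    p,d=manip.snapshot(n); np.savez('pics/%s3.npz'%n,p=p,d=d)
crop('scene',load('scene3')[0],265,220,365,330,6,'pics/d4.png')
"
```

```text
t 3.63 tcp [0.5557 0.2507 0.2243] yaw 105.6 F [ 0.93 -0.07 -1.98] T [0.013 0.017 0.007] gap 0.136 q [ 0.24  0.53  1.49  0.    1.12 -1.6 ] tilt [ 0.004  0.003 -1.   ]
delta units [ 0.0031 -0.0041 -0.0017] twist (tool z down) 0.003
```

View pics/d4.png

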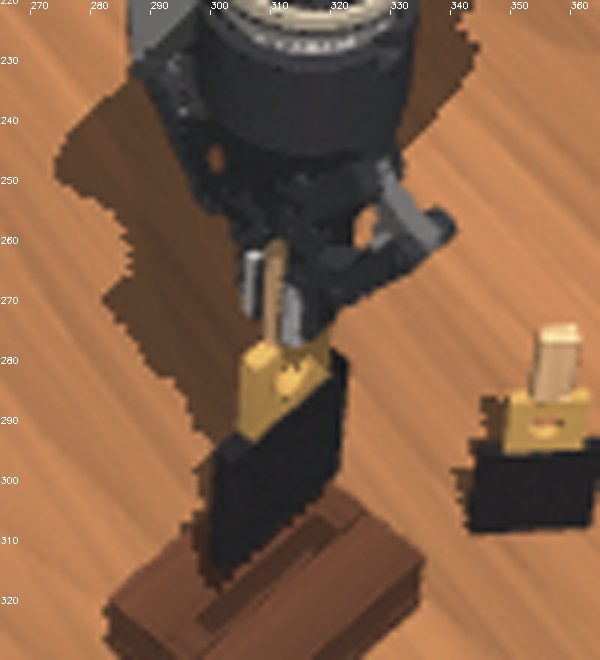

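```bash
python3 -c "
from go import *
p,d=load('scene0');P=cloud('scene',d)
for n,uv in dict(bulb=(208,277),jar=(234,318),weight=(248,360)).items(): print(n,P[uv[1],uv[0]].round(3),atz('scene',*uv,.047).round(3))
print('bulb top cam',atz('top',263,134,.05),'jar',atz('top',214,132,.05))
tip=np.array([.6027,-.0722]);u=np.array([np.cos(np.radians(73.1)),np.sin(np.radians(73.1))])
b=np.array([.70,.0]); 
for n in('scene','top'):
    P=cloud(n,load(n+'0')[1]).reshape(-1,3)
    r=P[:,:2]-tip;a=r@u;c=r[:,0]*u[1]-r[:,1]*u[0]
    m=(a>-.15)&(a<.3)&(abs(c)<.15)&(P[:,2]>.02)
    H,ea,ec=np.histogram2d(a[m],c[m],bins=[np.arange(-.15,.31,.03),np.arange(-.15,.16,.03)]);
    print(n);print(H.astype(int))
"
```

```text
bulb [0.723 0.02  0.051] [0.722 0.017 0.047]
jar [0.723 0.174 0.058] [0.721 0.167 0.047]
weight [0.74  0.277 0.029] [0.744 0.286 0.047]
bulb top cam [0.70891124 0.0041905  0.05      ] jar [0.71053641 0.15181933 0.05      ]
scene
[[  0   0   0   0  25  38   4   0   0   0]
 [  0   0   0   0 130 232  17   0   0   0]
 [  0   0   0   0  18  18   0   0   0   0]
 [  0   0   0   0  44  48   0   0   0   0]
 [  0   0   0   0  18  21   0   0   0   0]
 [  0   0   0   0   2   0   0   0   0   0]
 [  0   0   0   0   0   0   0   0   0   0]
 [  0   0   0   0   0   0   0   3   2   0]
 [  0   0   0   0   0   0  12 127 108   0]
 [  0   0   0   0   0   0   0 108  78   0]
 [  0   0   0   0   0   0   0   0   0   0]
 [  0   0   0   0   0   0   0   0   0   0]
 [  0   0   0   0   0   7  52   2   0   0]
 [ 26  16   0   0   0  82 162  67   0   0]
 [252  97  50   0   0   3  97   1   0   0]]
top
[[  0   0   0   0 108  48   5   0   0   0]
 [  0   0   0   2 151  68  15   0   0   0]
 [  0   0   0   0  34  22   0   0   0   0]
 [  0   0   0   0  49  20   0   0   0   0]
 [  0   0   0   0  33  14   0   0   0   0]
 [  0   0   0   0   0   0   0   0   0   0]
 [  0   0   0   0   0   0   0   0   0   0]
 [  0   0   0   0   0   0   0  57  22   0]
 [  0   0   0   0   0   0  27 129  40   0]
 [  0   0   0   0   0   0   0  41  15   0]
 [  0   0   0   0   0   0   0   0   0   0]
 [  0   0   0   0   0   0   0   0   0   0]
 [  0   0   0   0   0  30  76   2   0   0]
 [ 77  14   0   0   0  70  97  16   0   0]
 [163  94  29   0   0   1  11   0   0   0]]
```

```bash
python3 -c "
from go import *
plan((.6158,-.0291,.27),73.1)
print(atz('top',290,245,.2))
"
```

```text
t 3.73 tcp [0.5551 0.2503 0.2229] yaw 105.6 F [ 0.28 -0.76 -1.09] T [-0.026 -0.028  0.05 ] gap 0.135 q [ 0.24  0.53  1.5   0.    1.12 -1.6 ] tilt [ 0.002  0.002 -1.   ]
delta units [ 0.0415 -0.7134 -0.1185] twist (tool z down) 1.134
[ 0.35890501 -0.07959472  0.2       ]
```

Emit:
move_arm(
  deltas=[
    [0,-0.02,-0.04,0.03,0],
    [0,-0.06,-0.08,0.1,0],
    [0.01,-0.12,-0.11,0.2,0],
    [0.01,-0.18,-0.12,0.3,0],
    [0.02,-0.25,-0.12,0.4,0],
    [0.02,-0.32,-0.12,0.5,0],
    [0.02,-0.38,-0.12,0.6,0],
    [0.02,-0.44,-0.12,0.7,0],
  ],
)

```text
t: 4.4
tcp_pos: [0.5938, 0.0769, 0.2685]
tool_rot: [0.04, 0.999, 0.0, -0.001]
force: [-0.2, 0.6, -2.1]
finger_gap: 0.133
```

```bash
python3 -c "
from go import *
plan((.6158,-.0291,.27),73.1)
"
```

```text
t 4.40 tcp [0.5938 0.0769 0.2685] yaw 85.4 F [-0.18  0.64 -2.1 ] T [ 0.013  0.015 -0.043] gap 0.133 q [-0.06  0.46  1.47  0.    1.21 -1.55] tilt [-0.002  0.001 -1.   ]
delta units [-0.0761 -0.2598 -0.004 ] twist (tool z down) 0.429
```

Emit:
move_arm(
  deltas=[
    [-0.02,-0.06,-0.003,0.1,0],
    [-0.035,-0.12,-0.003,0.2,0],
    [-0.05,-0.17,-0.003,0.3,0],
    [-0.06,-0.21,-0.003,0.38,0],
    [-0.07,-0.24,-0.003,0.42,0],
    [-0.075,-0.255,-0.003,0.43,0],
    [-0.076,-0.26,-0.003,0.43,0],
    [-0.076,-0.26,-0.003,0.43,0],
  ],
)

```text
t: 5.07
tcp_pos: [0.6164, -0.0279, 0.2703]
tool_rot: [0.146, 0.989, 0.0, -0.001]
force: [0.3, 0.6, -2.1]
finger_gap: 0.135
```

```bash
python3 -c "
from go import *
plan((.6158,-.0291,.193),73.1)
for n in('scene','top'):
    p,d=manip.snapshot(n); np.savez('pics/%s4.npz'%n,p=p,d=d)
crop('scene',load('scene4')[0],180,140,290,270,6,'pics/d5.png')
crop('top',load('top4')[0],240,110,350,210,7,'pics/d6.png')
"
```

```text
t 5.07 tcp [ 0.6164 -0.0279  0.2703] yaw 73.2 F [ 0.35  0.55 -2.11] T [0.005 0.049 0.026] gap 0.135 q [-0.23  0.49  1.42  0.    1.23 -1.5 ] tilt [-0.001  0.001 -1.   ]
delta units [ 0.0003 -0.0033  0.1932] twist (tool z down) 0.005
```

View pics/d5.png

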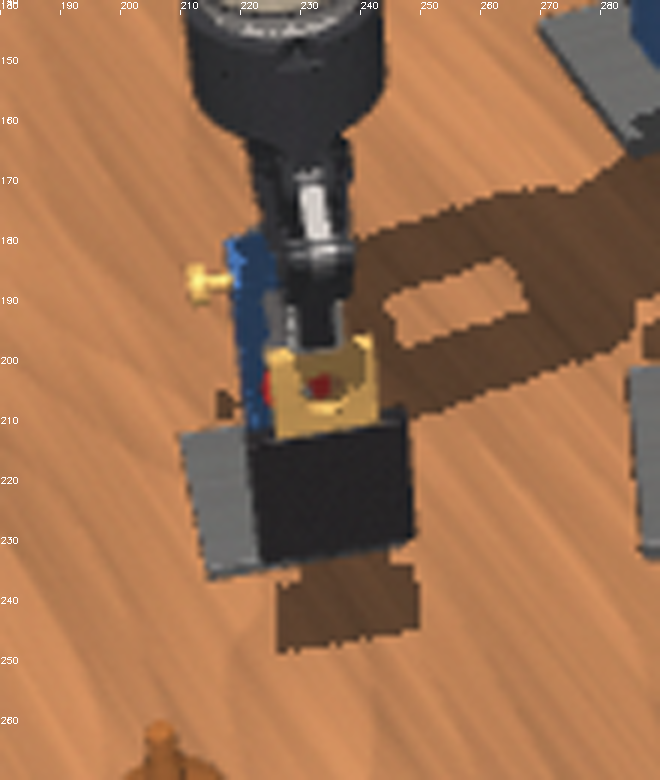

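View pics/d6.png

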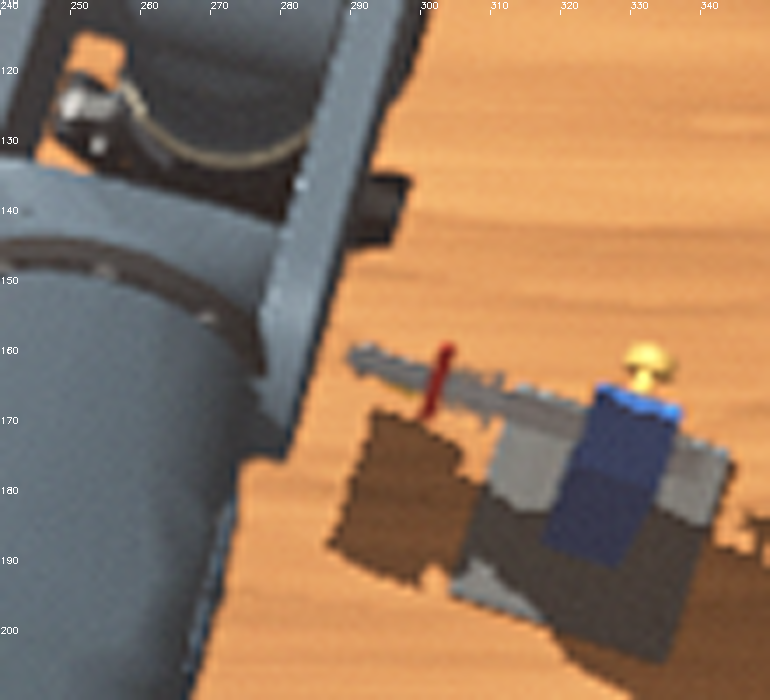

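```bash
cat > ov.py <<'E'
from go import *
import sys
TIP=np.array([.6027,-.0722]);YAW=73.1
def overlay(snap,cam,box,k,out,tcp,yaw,off=(0,0,0),zoff=-.0433,tip=TIP,pegyaw=YAW,pegz=.15,paddle=True):
    p,_=load(snap);u0,v0,u1,v1=box
    im=cv2.resize(p[v0:v1,u0:u1,::-1],None,fx=k,fy=k,interpolation=cv2.INTER_CUBIC)
    def dr(X,col,closed=True):
        q=proj(cam,X);q=((q-[u0,v0]+.5)*k-.5)
        cv2.polylines(im,[np.round(q*8).astype(np.int32)],closed,col,1,cv2.LINE_AA,3)
    c=lambda yaw:np.array([[np.cos(yaw),-np.sin(yaw),0],[np.sin(yaw),np.cos(yaw),0],[0,0,1]])
    th=np.linspace(0,2*np.pi,40)
    if paddle:
        C=c(np.radians(yaw));e=np.array(tcp)+C@np.array(off)+[0,0,zoff]
        W=lambda L:np.array(L)@C.T+e
        for s in((1,) ):
            dr(W([(s*.004,-.022,-.022),(s*.004,.022,-.022),(s*.004,.022,.022),(s*.004,-.022,.022)]),(0,255,0))
            dr(W([(s*.005,-.035,-.097),(s*.005,.035,-.097),(s*.005,.035,-.022),(s*.005,-.035,-.022)]),(255,255,0))
            dr(W([(s*.004,.01*np.cos(t),.01*np.sin(t)) for t in th]),(0,0,255))
    C=c(np.radians(pegyaw));o=np.array([tip[0],tip[1],pegz]);W=lambda L:np.array(L)@C.T+o
    dr(W([(0,0,0),(-.117,0,0)]),(255,0,255),False)
    dr(W([(-.035,.016*np.cos(t),.016*np.sin(t)) for t in th]),(255,0,255))
    dr(W([(-.099,.018,.012),(-.099,-.018,.012),(-.135,-.018,.012),(-.135,.018,.012)]),(255,0,255))
    dr(W([(-.067,.05,-.15),(-.067,-.05,-.15),(-.167,-.05,-.15),(-.167,.05,-.15)]),(255,0,255))
    cv2.imwrite(out,im)
E
python3 -c "
from ov import *
overlay('scene4','scene',(200,165,260,245),10,'pics/e1.png',(.6164,-.0279,.2703),73.2)
overlay('scene0','scene',(200,165,260,245),10,'pics/e2.png',(.6164,-.0279,.2703),73.2,paddle=False)
overlay('top0','top',(280,145,355,210),10,'pics/e3.png',(.6164,-.0279,.2703),73.2,paddle=False)
"
```

View pics/e1.png

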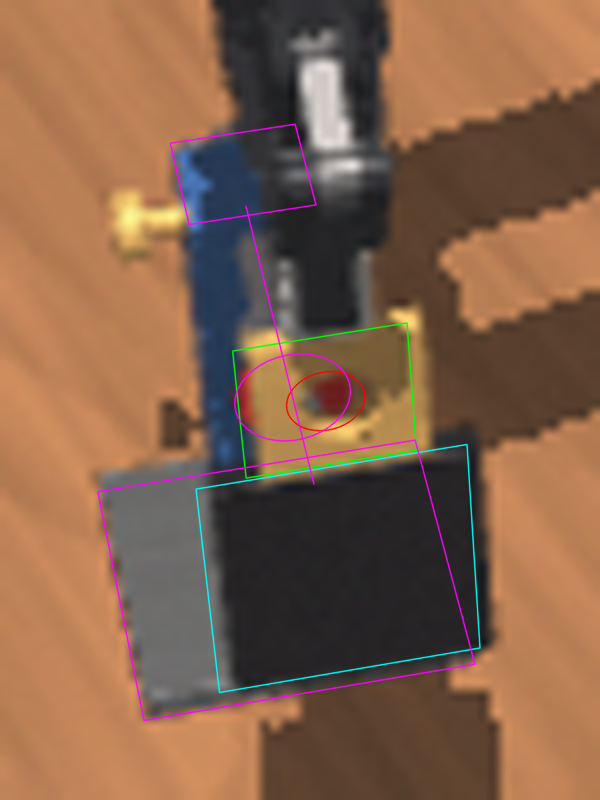

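View pics/e2.png

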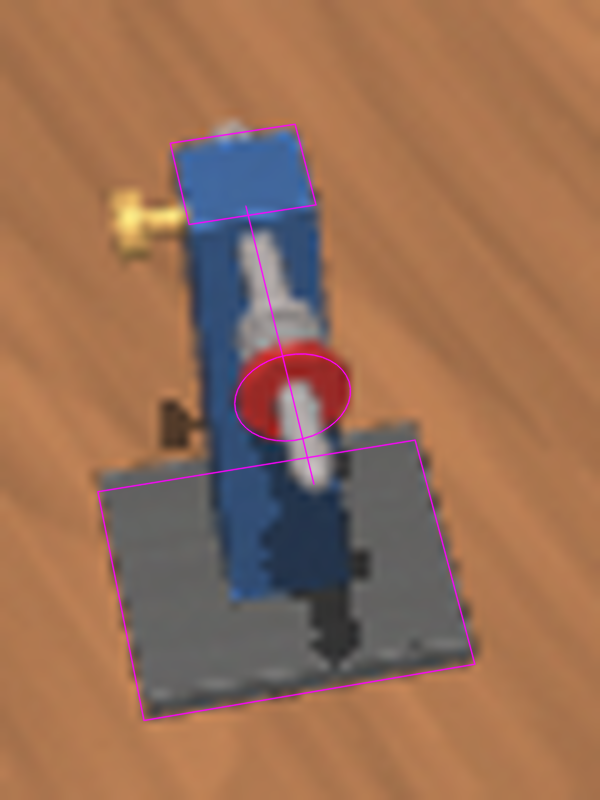

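View pics/e3.png

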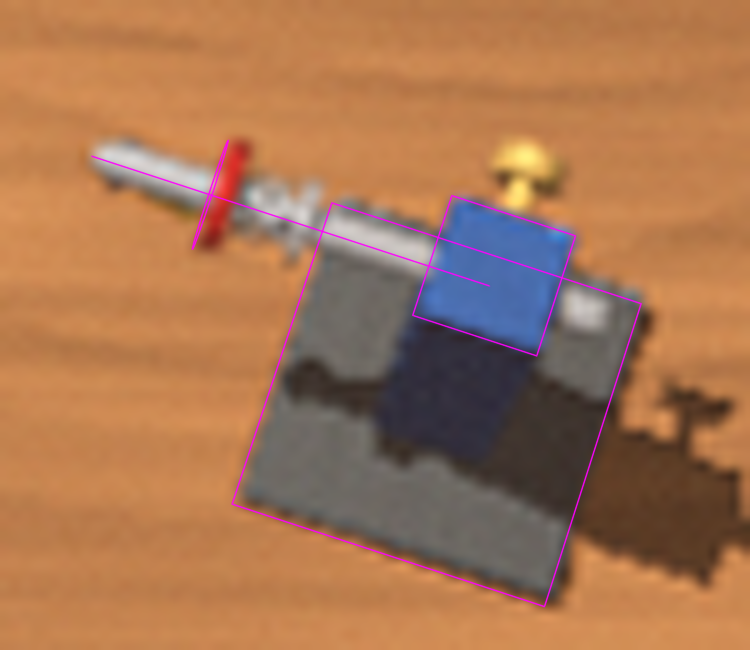

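Scene overlay: the post and peg model line up with the picture. The paddle sits about 1.5 px right of its model, which is +3.5 mm along tool x. I'll correct that while lowering in front of the nose.

Emit:
move_arm(
  deltas=[
    [-0.002,0,0.02,0,0],
    [-0.004,0,0.05,0,0],
    [-0.006,0,0.09,0,0],
    [-0.009,0,0.13,0,0],
    [-0.009,0,0.16,0,0],
    [-0.009,0,0.185,0,0],
    [-0.009,0,0.196,0,0],
    [-0.009,0,0.196,0,0],
  ],
)

```text
t: 5.83
tcp_pos: [0.6192, -0.0286, 0.1909]
tool_rot: [0.146, 0.989, 0.0, -0.001]
force: [-0.1, 0.2, -2.4]
finger_gap: 0.135
```

```bash
python3 -c "
from ov import *
plan((.6193,-.0301,.192),73.1)
s,M,yaw=state()
for n in('scene','top'):
    p,d=manip.snapshot(n); np.savez('pics/%s5.npz'%n,p=p,d=d)
overlay('scene5','scene',(200,180,260,260),10,'pics/e4.png',s['tcp_pos'],yaw,off=(0,.0035,0))
crop('scene',load('scene5')[0],200,180,260,260,10,'pics/e5.png')
"
```

```text
t 5.83 tcp [ 0.6192 -0.0286  0.1909] yaw 73.3 F [-0.11  0.23 -2.38] T [ 0.02  -0.053  0.045] gap 0.135 q [-0.23  0.58  1.49  0.    1.07 -1.5 ] tilt [-0.003  0.001 -1.   ]
delta units [-0.0013 -0.0036 -0.0028] twist (tool z down) 0.006
```

View pics/e4.png

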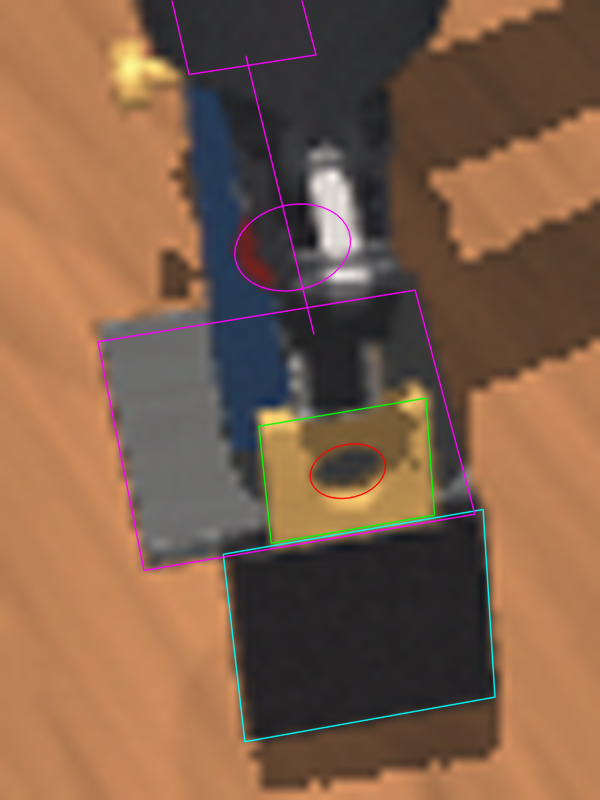

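View pics/e5.png

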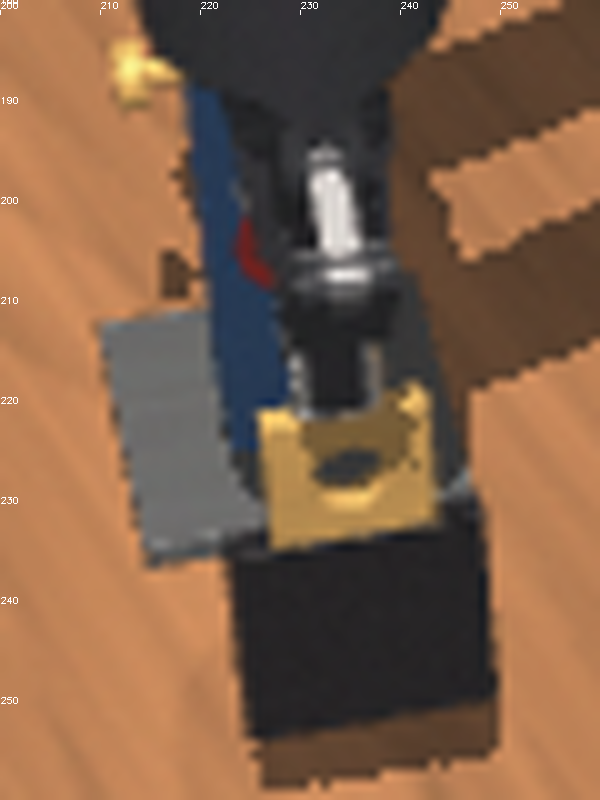

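Emit:
move_arm(
  deltas=[
    [0,-0.01,-0.004,0,0],
    [0,-0.025,-0.004,0,0],
    [0,-0.04,-0.004,0,0],
    [0,-0.055,-0.004,0,0],
    [0,-0.07,-0.004,0,0],
    [0,-0.08,-0.004,0,0],
    [0,-0.085,-0.004,0,0],
    [0,-0.085,-0.004,0,0],
  ],
  force=80,
)

```text
t: 6.6
tcp_pos: [0.6101, -0.0625, 0.1939]
tool_rot: [0.146, 0.989, -0.0, -0.0]
force: [-0.6, 0.0, -2.4]
finger_gap: 0.133
```

```bash
cat >> ov.py <<'E'
def rep():
    s,M,yaw=state()
    C=np.array([[np.cos(np.radians(YAW)),np.sin(np.radians(YAW))],[-np.sin(np.radians(YAW)),np.cos(np.radians(YAW))]])
    a=C@(s['tcp_pos'][:2]-TIP); f=C@s['force'][:2]
    print("t %.2f along %.4f lat %.4f z %.4f yaw %.2f | Falong %.2f Flat %.2f Fz %.2f gap %.3f tilt %s T %s"%(s['t'],a[0],a[1],s['tcp_pos'][2],yaw,f[0],f[1],s['force'][2],s['finger_gap'],M[:,2].round(3),s['ft_torque'].round(3)))
    return s,yaw
def look(i,box=(200,165,260,245)):
    s,yaw=rep()
    for n in('scene','top'):
        p,d=manip.snapshot(n); np.savez('pics/%s%d.npz'%(n,i),p=p,d=d); rep()
    crop('scene',load('scene%d'%i)[0],*box,10,'pics/s%d.png'%i)
    crop('top',load('top%d'%i)[0],270,140,350,200,8,'pics/t%d.png'%i)
E
python3 -c "
from ov import *
look(6)
"
```

```text
t 6.60 along 0.0114 lat -0.0042 z 0.1939 yaw 73.17 | Falong -0.16 Flat 0.59 Fz -2.38 gap 0.133 tilt [-0. -0. -1.] T [-0.016 -0.025 -0.018]
t 6.65 along 0.0118 lat -0.0042 z 0.1939 yaw 73.18 | Falong 0.44 Flat -0.15 Fz -1.61 gap 0.127 tilt [ 0.  0. -1.] T [0.102 0.031 0.053]
t 6.70 along 0.0121 lat -0.0042 z 0.1939 yaw 73.20 | Falong 0.48 Flat 0.65 Fz -1.78 gap 0.131 tilt [ 0.  0. -1.] T [ 0.001  0.012 -0.005]
```

View pics/s6.png

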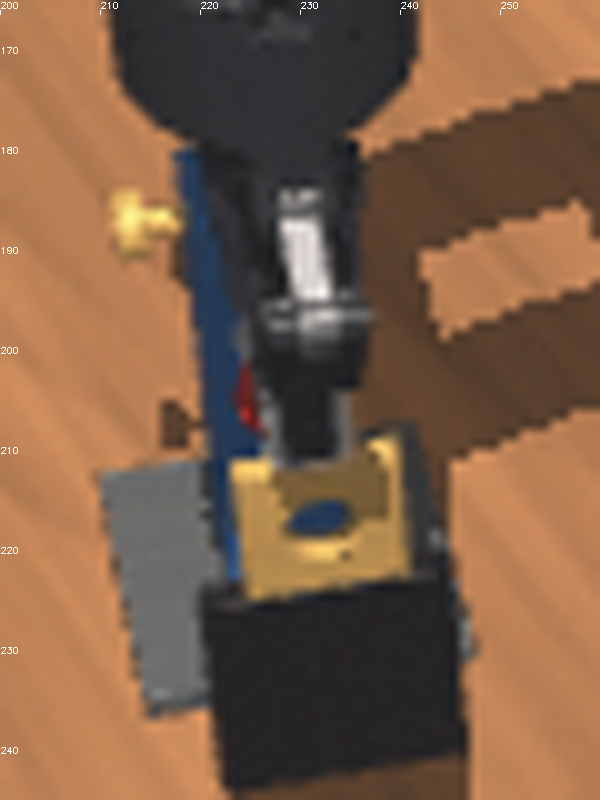

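View pics/t6.png

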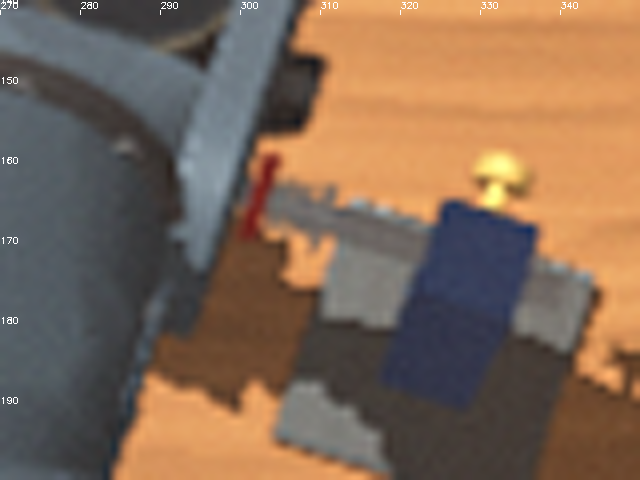

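```bash
python3 -c "
from ov import *
overlay('scene6','scene',(200,165,260,245),10,'pics/e6.png',(.6101,-.0625,.1939),73.17,off=(0,.0040,0))
"
```

```text
(no output)
```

View pics/e6.png

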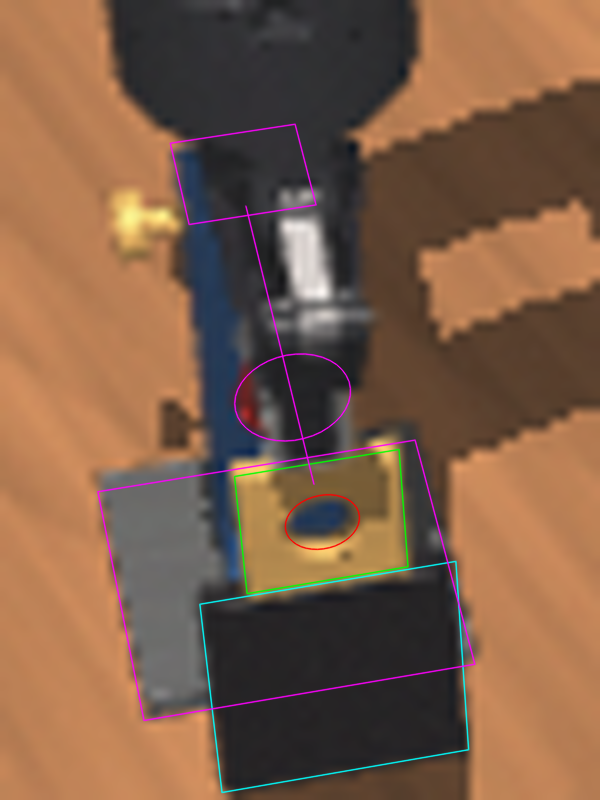

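Emit:
move_arm(
  deltas=[
    [0.002,0,0.004,0,0],
    [0.002,-0.005,0.004,0,0],
    [0.002,-0.01,0.004,0,0],
    [0.002,-0.016,0.004,0,0],
    [0.002,-0.022,0.004,0,0],
    [0.002,-0.028,0.004,0,0],
    [0.002,-0.034,0.004,0,0],
    [0.002,-0.034,0.004,0,0],
  ],
)

```text
t: 7.37
tcp_pos: [0.6055, -0.0752, 0.1923]
tool_rot: [0.146, 0.989, -0.0, 0.0]
force: [-0.5, 0.2, -1.6]
finger_gap: 0.13
```

```bash
python3 -c "
from ov import *
look(7)
"
```

```text
t 7.37 along -0.0021 lat -0.0035 z 0.1923 yaw 73.19 | Falong 0.08 Flat 0.51 Fz -1.63 gap 0.130 tilt [ 0. -0. -1.] T [-0.037 -0.022  0.041]
t 7.42 along -0.0018 lat -0.0035 z 0.1924 yaw 73.19 | Falong -0.12 Flat -0.08 Fz -0.95 gap 0.126 tilt [ 0. -0. -1.] T [-0.056  0.01   0.015]
t 7.47 along -0.0016 lat -0.0035 z 0.1923 yaw 73.20 | Falong -0.06 Flat 0.24 Fz -2.45 gap 0.130 tilt [ 0.  0. -1.] T [ 0.005 -0.019  0.012]
```

View pics/s7.png

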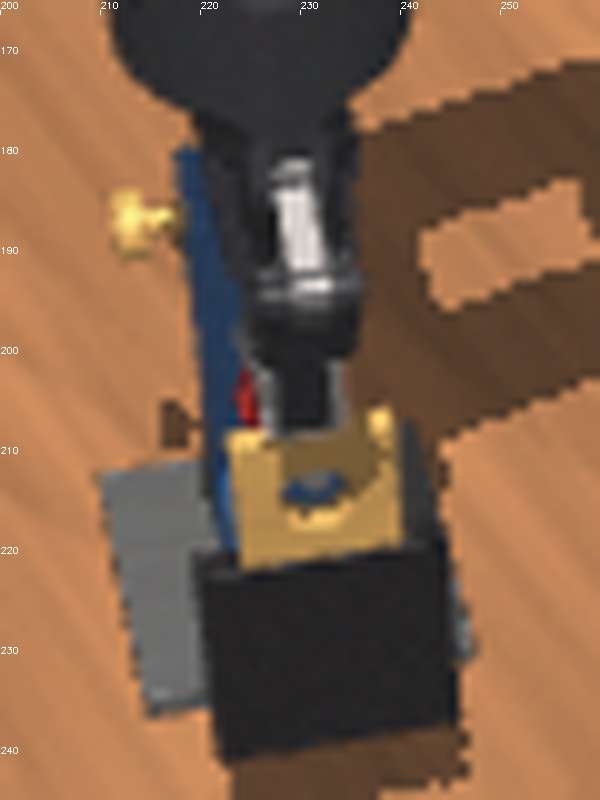

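The grey nose shows inside the eye at (231,212), laterally centred, and there is no contact force. Sliding on.

Emit:
move_arm(
  deltas=[
    [0,-0.006,0,0,0],
    [0,-0.012,0,0,0],
    [0,-0.018,0,0,0],
    [0,-0.024,0,0,0],
    [0,-0.03,0,0,0],
    [0,-0.036,0,0,0],
    [0,-0.042,0,0,0],
    [0,-0.042,0,0,0],
  ],
)

```text
t: 8.13
tcp_pos: [0.6005, -0.0912, 0.1923]
tool_rot: [0.146, 0.989, -0.0, -0.0]
force: [-0.8, -0.7, -1.8]
finger_gap: 0.13
```

```bash
python3 -c "
from ov import *
look(8)
"
```

```text
t 8.13 along -0.0188 lat -0.0034 z 0.1923 yaw 73.20 | Falong -0.86 Flat 0.57 Fz -1.77 gap 0.130 tilt [-0. -0. -1.] T [-0.01   0.016 -0.055]
t 8.18 along -0.0185 lat -0.0034 z 0.1922 yaw 73.20 | Falong 0.71 Flat -0.61 Fz -1.67 gap 0.125 tilt [-0.  0. -1.] T [ 0.029  0.021 -0.024]
t 8.23 along -0.0184 lat -0.0034 z 0.1922 yaw 73.21 | Falong 0.10 Flat -0.21 Fz -1.69 gap 0.133 tilt [-0.  0. -1.] T [-0.019 -0.034  0.029]
```

View pics/s8.png

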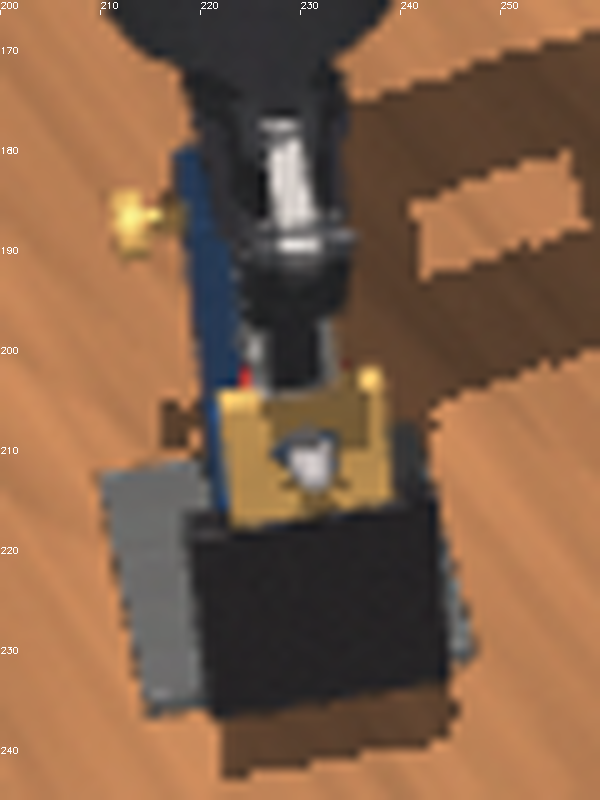

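Emit:
move_arm(
  deltas=[
    [0,-0.004,0,0,0],
    [0,-0.008,0,0,0],
    [0,-0.012,0,0,0],
    [0,-0.016,0,0,0],
    [0,-0.02,0,0,0],
    [0,-0.023,0,0,0],
    [0,-0.025,0,0,0],
    [0,-0.025,0,0,0],
  ],
)

```text
t: 8.9
tcp_pos: [0.5978, -0.1004, 0.1923]
tool_rot: [0.146, 0.989, -0.0, -0.0]
force: [0.2, -0.2, -1.9]
finger_gap: 0.132
```

```bash
python3 -c "
from ov import *
look(9)
"
```

```text
t 8.90 along -0.0285 lat -0.0035 z 0.1923 yaw 73.21 | Falong -0.10 Flat -0.23 Fz -1.91 gap 0.132 tilt [-0. -0. -1.] T [ 0.     0.022 -0.025]
t 8.95 along -0.0284 lat -0.0035 z 0.1923 yaw 73.22 | Falong -1.58 Flat 0.36 Fz -1.87 gap 0.133 tilt [ 0. -0. -1.] T [ 0.002  0.041 -0.021]
t 9.00 along -0.0283 lat -0.0035 z 0.1923 yaw 73.22 | Falong 1.36 Flat 0.16 Fz -2.20 gap 0.131 tilt [-0. -0. -1.] T [ 0.029  0.03  -0.03 ]
```

View pics/s9.png

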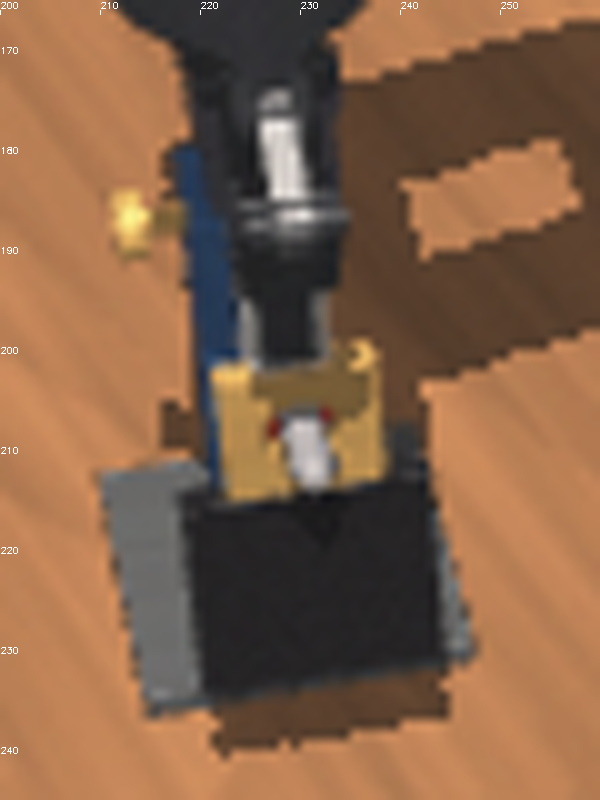

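Emit:
move_arm(
  deltas=[
    [0,-0.002,0,0,0],
    [0,-0.004,0,0,0],
    [0,-0.006,0,0,0],
    [0,-0.008,0,0,0],
    [0,-0.01,0,0,0],
    [0,-0.01,0,0,0],
    [0,-0.01,0,0,0],
    [0,-0.01,0,0,0],
  ],
)

```text
t: 9.67
tcp_pos: [0.5967, -0.1041, 0.1923]
tool_rot: [0.146, 0.989, -0.0, 0.0]
force: [-0.5, -0.6, -1.5]
finger_gap: 0.129
```

```bash
cat >> ov.py <<'E'
def feel(i,n=5):
    C=np.array([[np.cos(np.radians(YAW)),np.sin(np.radians(YAW))],[-np.sin(np.radians(YAW)),np.cos(np.radians(YAW))]])
    Fs=[];Ts=[]
    for k in range(n):
        s=manip.sense();Fs.append(np.r_[C@s['force'][:2],s['force'][2]]);Ts.append(np.r_[C@s['ft_torque'][:2],s['ft_torque'][2]])
        p,d=manip.snapshot('scene')
    rep();print("mean F",np.mean(Fs,0).round(2),"sd",np.std(Fs,0).round(2),"T",np.mean(Ts,0).round(3))
    np.savez('pics/scene%d.npz'%i,p=p,d=d)
    crop('scene',p,205,170,255,240,10,'pics/s%d.png'%i)
E
python3 -c "
from ov import *
feel(10)
"
```

```text
t 9.92 along -0.0322 lat -0.0035 z 0.1923 yaw 73.22 | Falong -0.02 Flat -0.25 Fz -2.09 gap 0.129 tilt [-0. -0. -1.] T [-0.029 -0.06  -0.018]
mean F [-0.19  0.1  -2.39] sd [0.43 0.5  0.57] T [ 0.03   0.03  -0.006]
```

View pics/s10.png

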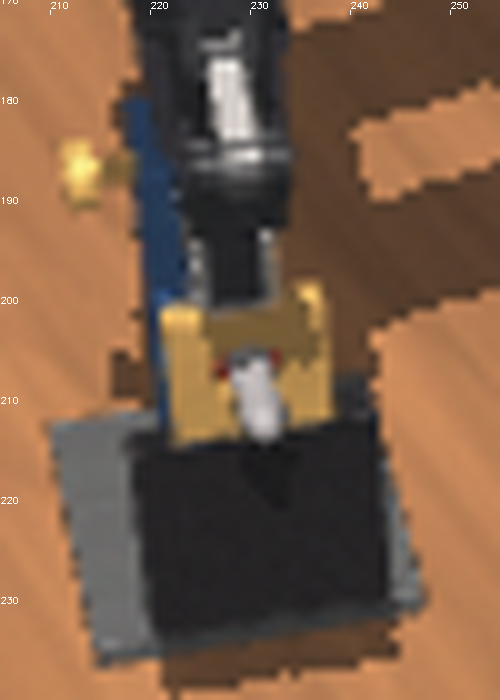

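Emit:
move_arm(
  deltas=[
    [0,-0.002,0,0,0],
    [0,-0.004,0,0,0],
    [0,-0.006,0,0,0],
    [0,-0.0075,0,0,0],
    [0,-0.0075,0,0,0],
    [0,-0.0075,0,0,0],
    [0,-0.0075,0,0,0],
    [0,-0.0075,0,0,0],
  ],
)

```text
t: 10.58
tcp_pos: [0.5958, -0.1068, 0.1923]
tool_rot: [0.146, 0.989, 0.0, -0.0]
force: [0.6, 2.0, -1.6]
finger_gap: 0.131
```

```bash
python3 -c "
from ov import *
feel(11)
"
```

```text
t 10.83 along -0.0352 lat -0.0035 z 0.1923 yaw 73.23 | Falong 1.42 Flat 0.21 Fz -1.42 gap 0.127 tilt [ 0.  0. -1.] T [ 0.349 -0.042  0.001]
mean F [ 1.61 -0.1  -2.15] sd [0.32 0.53 0.53] T [ 0.038 -0.33   0.007]
```

View pics/s11.png

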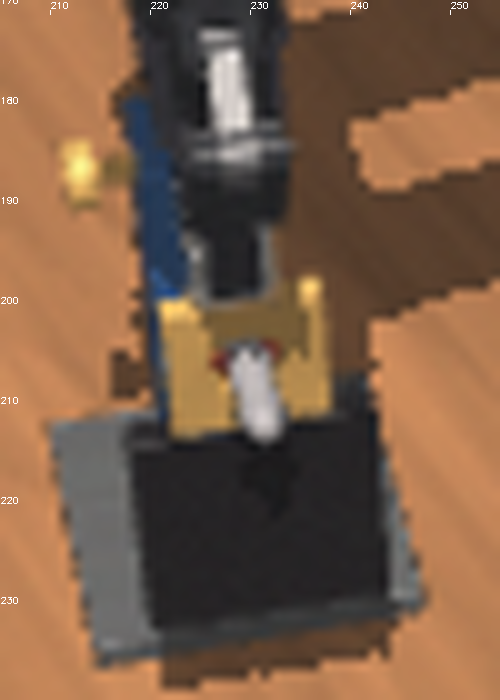

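Emit:
move_arm(
  deltas=[
    [0,-0.002,0,0,0],
    [0,-0.004,0,0,0],
    [0,-0.006,0,0,0],
    [0,-0.008,0,0,0],
    [0,-0.01,0,0,0],
    [0,-0.01,0,0,0],
    [0,-0.01,0,0,0],
    [0,-0.01,0,0,0],
  ],
)

```text
t: 11.5
tcp_pos: [0.5947, -0.1106, 0.1923]
tool_rot: [0.146, 0.989, 0.0, 0.0]
force: [-0.0, 2.6, -2.2]
finger_gap: 0.127
```

```bash
python3 -c "
from ov import *
feel(12)
"
```

```text
t 11.75 along -0.0391 lat -0.0035 z 0.1923 yaw 73.23 | Falong 3.28 Flat -0.15 Fz -2.45 gap 0.125 tilt [ 0.  0. -1.] T [ 0.613 -0.169  0.009]
mean F [ 2.91  0.24 -1.7 ] sd [0.43 0.67 0.57] T [-0.009 -0.621  0.021]
```

View pics/s12.png

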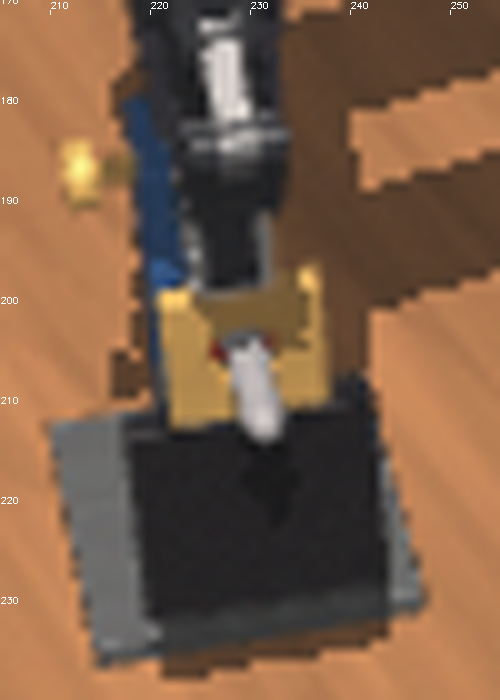

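Emit:
move_arm(
  deltas=[
    [0,-0.002,0,0,0],
    [0,-0.004,0,0,0],
    [0,-0.006,0,0,0],
    [0,-0.0065,0,0,0],
    [0,-0.0065,0,0,0],
    [0,-0.0065,0,0,0],
    [0,-0.0065,0,0,0],
    [0,-0.0065,0,0,0],
  ],
)

```text
t: 12.42
tcp_pos: [0.5939, -0.1132, 0.1923]
tool_rot: [0.146, 0.989, 0.0, 0.0]
force: [1.3, 3.6, -1.8]
finger_gap: 0.128
```

```bash
python3 -c "
from ov import *
feel(13)
"
```

```text
t 12.67 along -0.0418 lat -0.0035 z 0.1923 yaw 73.22 | Falong 4.19 Flat 0.62 Fz -0.92 gap 0.132 tilt [ 0.  0. -1.] T [ 0.829 -0.204 -0.001]
mean F [ 3.85  0.02 -1.67] sd [0.28 0.59 0.32] T [-0.    -0.846  0.042]
```

View pics/s13.png

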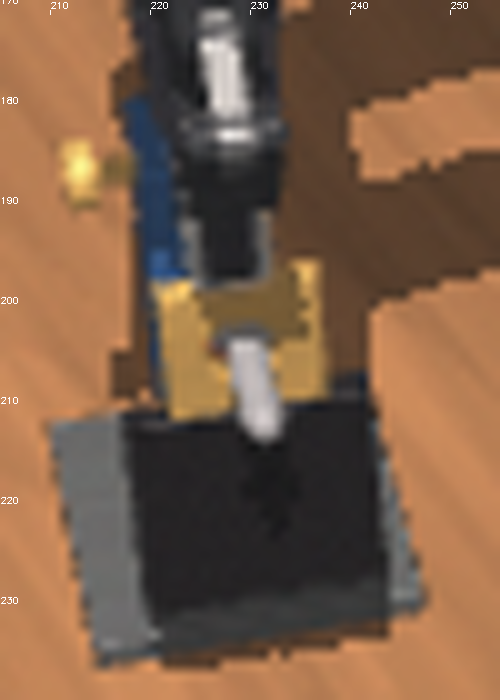

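Emit:
move_arm(
  deltas=[
    [0,-0.001,0,0,0],
    [0,-0.002,0,0,0],
    [0,-0.003,0,0,0],
    [0,-0.004,0,0,0],
    [0,-0.004,0,0,0],
    [0,-0.004,0,0,0],
    [0,-0.004,0,0,0],
    [0,-0.004,0,0,0],
  ],
)

```text
t: 13.33
tcp_pos: [0.5934, -0.1147, 0.1923]
tool_rot: [0.146, 0.989, 0.0, -0.0]
force: [1.0, 5.2, -1.1]
finger_gap: 0.131
```

```bash
python3 -c "
from ov import *
feel(14)
"
```

```text
t 13.58 along -0.0434 lat -0.0035 z 0.1923 yaw 73.22 | Falong 4.60 Flat -0.15 Fz -1.56 gap 0.128 tilt [ 0.  0. -1.] T [ 0.905 -0.25   0.048]
mean F [ 4.88  0.16 -1.56] sd [0.31 0.45 0.31] T [-0.008 -0.99   0.046]
```

View pics/s14.png

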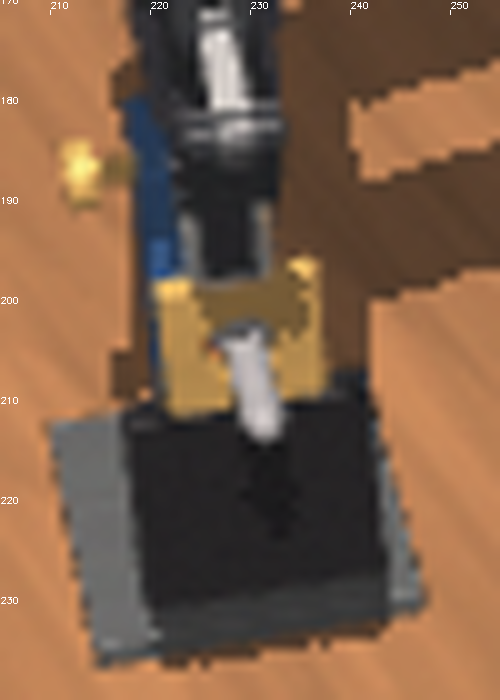

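Emit:
move_arm(
  deltas=[
    [0,-0.001,0,0,0],
    [0,-0.002,0,0,0],
    [0,-0.002,0,0,0],
    [0,-0.002,0,0,0],
    [0,-0.002,0,0,0],
    [0,-0.002,0,0,0],
    [0,-0.002,0,0,0],
    [0,-0.002,0,0,0],
  ],
)

```text
t: 14.25
tcp_pos: [0.5932, -0.1155, 0.1923]
tool_rot: [0.146, 0.989, 0.0, -0.0]
force: [2.5, 4.7, -1.4]
finger_gap: 0.129
```

```bash
python3 -c "
from ov import *
feel(15)
"
```

```text
t 14.50 along -0.0442 lat -0.0035 z 0.1923 yaw 73.23 | Falong 4.98 Flat 0.25 Fz -1.22 gap 0.131 tilt [ 0. -0. -1.] T [ 1.026 -0.314  0.066]
mean F [ 4.92 -0.1  -1.54] sd [0.43 0.68 0.39] T [ 0.023 -1.068  0.036]
```

Emit:
move_arm(
  deltas=[
    [0,0.002,0,0,0],
    [0,0.004,0,0,0],
    [0,0.006,0,0,0],
    [0,0.008,0,0,0],
    [0,0.01,0,0,0],
    [0,0.012,0,0,0],
    [0,0.0125,0,0,0],
    [0,0.0125,0,0,0],
  ],
)

```text
t: 15.17
tcp_pos: [0.5946, -0.1109, 0.1923]
tool_rot: [0.146, 0.989, -0.0, -0.0]
force: [0.8, 2.8, -1.3]
finger_gap: 0.128
```

```bash
python3 -c "
from ov import *
feel(16)
"
```

```text
t 15.42 along -0.0393 lat -0.0035 z 0.1923 yaw 73.22 | Falong 3.16 Flat 0.74 Fz -0.93 gap 0.126 tilt [-0. -0. -1.] T [ 0.584 -0.169 -0.015]
mean F [ 2.85  0.19 -1.17] sd [0.25 0.32 0.34] T [ 0.056 -0.661  0.025]
```

View pics/s16.png

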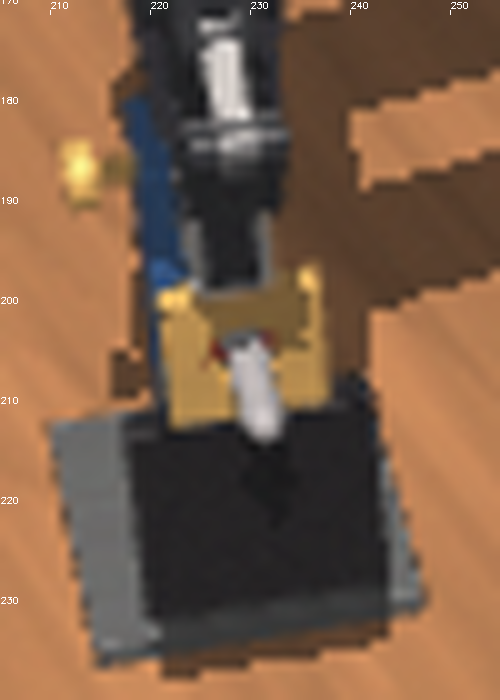

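Emit:
move_arm(
  deltas=[
    [0,0.0005,0,0,0],
    [0,0.001,0,0,0],
    [0,0.0015,0,0,0],
    [0,0.002,0,0,0],
    [0,0.0025,0,0,0],
    [0,0.003,0,0,0],
    [0,0.0035,0,0,0],
    [0,0.0035,0,0,0],
  ],
)

```text
t: 16.08
tcp_pos: [0.595, -0.1096, 0.1923]
tool_rot: [0.146, 0.989, -0.0, -0.0]
force: [0.3, 2.1, -0.7]
finger_gap: 0.133
```

```bash
python3 -c "
from ov import *
feel(17)
"
```

```text
t 16.33 along -0.0380 lat -0.0035 z 0.1923 yaw 73.23 | Falong 2.47 Flat -0.37 Fz -0.90 gap 0.129 tilt [-0. -0. -1.] T [0.375 0.03  0.032]
mean F [ 1.82  0.4  -0.95] sd [0.21 0.2  0.48] T [ 0.05  -0.356  0.017]
```

Between the last two readings the push fell from about 3.0 N to 1.8 N over 1.3 mm of retreat. The spring alone would account for only about 0.5 N, so the keeper is down and carrying load. I'll set the eye down onto the peg before releasing.

Emit:
move_arm(
  deltas=[
    [0,0,0.0005,0,0],
    [0,0,0.001,0,0],
    [0,0,0.0015,0,0],
    [0,0,0.002,0,0],
    [0,0,0.0025,0,0],
    [0,0,0.0025,0,0],
    [0,0,0.0025,0,0],
    [0,0,0.0025,0,0],
  ],
)

```text
t: 17.0
tcp_pos: [0.5952, -0.1096, 0.1914]
tool_rot: [0.146, 0.989, -0.0, 0.0]
force: [0.3, 1.0, -0.6]
finger_gap: 0.131
```

```bash
python3 -c "
from ov import *
feel(18)
"
```

```text
t 17.25 along -0.0379 lat -0.0037 z 0.1914 yaw 73.23 | Falong 0.87 Flat 0.35 Fz 0.91 gap 0.128 tilt [ 0. -0. -1.] T [ 0.171 -0.062  0.074]
mean F [1.07 0.55 0.35] sd [0.68 0.37 0.75] T [ 0.062 -0.164  0.039]
```

Emit:
move_arm(
  deltas=[
    [0,0,0,0,14],
    [0,0,0,0,17],
    [0,0,0,0,20],
    [0,0,0,0,25],
    [0,0,0,0,30],
    [0,0,0,0,40],
    [0,0,0,0,45],
    [0,0,0,0,45],
  ],
)

```text
t: 17.92
tcp_pos: [0.5951, -0.1094, 0.1913]
tool_rot: [0.146, 0.989, -0.0, 0.0]
force: [-0.3, -0.9, 0.2]
finger_gap: 0.453
```

```bash
python3 -c "
from ov import *
feel(19)
"
```

```text
t 18.17 along -0.0379 lat -0.0035 z 0.1913 yaw 73.22 | Falong 0.40 Flat -0.04 Fz 0.24 gap 0.452 tilt [-0. -0. -1.] T [0.021 0.033 0.07 ]
mean F [-0.26 -0.07  0.03] sd [0.52 0.25 0.6 ] T [-0.016  0.018 -0.005]
```

View pics/s19.png

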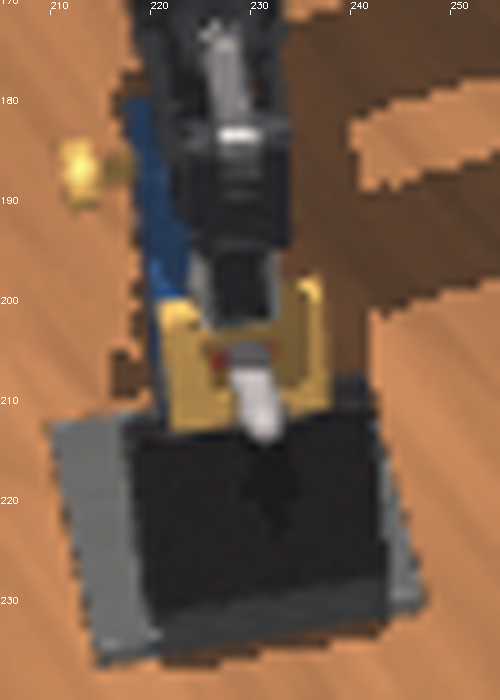

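The paddle stays on the peg and upright with the jaws open and no residual force. Lifting straight up now.

Emit:
move_arm(
  deltas=[
    [0,0,-0.01,0,45],
    [0,0,-0.04,0,45],
    [0,0,-0.08,0,45],
    [0,0,-0.13,0,45],
    [0,0,-0.18,0,45],
    [0,0,-0.23,0,45],
    [0,0,-0.28,0,45],
    [0,0,-0.32,0,45],
  ],
)

```text
t: 18.83
tcp_pos: [0.5953, -0.1095, 0.3214]
tool_rot: [0.146, 0.989, -0.0, 0.001]
force: [-0.3, -0.7, 0.5]
finger_gap: 0.45
```

Emit:
move_arm(
  deltas=[
    [0.02,0.05,0,0,45],
    [0.05,0.13,0,0,45],
    [0.08,0.22,0,0,45],
    [0.1,0.31,0,0,45],
    [0.1,0.4,0,0,45],
    [0.1,0.45,0,0,45],
    [0.1,0.5,0,0,45],
    [0.1,0.5,0,0,45],
  ],
)

```text
t: 19.5
tcp_pos: [0.615, 0.0974, 0.3196]
tool_rot: [0.144, 0.99, 0.001, 0.0]
force: [-0.1, 0.1, -0.9]
finger_gap: 0.452
```

```bash
python3 -c "
from ov import *
feel(20,2)
look(21)
crop('scene',load('scene20')[0],195,160,265,240,9,'pics/s20.png')
"
```

```text
t 19.60 along 0.1625 lat 0.0372 z 0.3194 yaw 73.32 | Falong 0.26 Flat -0.14 Fz -0.40 gap 0.448 tilt [-0.    -0.001 -1.   ] T [0.003 0.026 0.014]
mean F [-0.29  0.29 -0.26] sd [0.33 0.22 0.66] T [-0.002  0.005  0.014]
t 19.60 along 0.1625 lat 0.0372 z 0.3194 yaw 73.32 | Falong 0.26 Flat -0.14 Fz -0.40 gap 0.448 tilt [-0.    -0.001 -1.   ] T [0.003 0.026 0.014]
t 19.65 along 0.1617 lat 0.0371 z 0.3194 yaw 73.25 | Falong 0.46 Flat -0.67 Fz 0.79 gap 0.453 tilt [-0.    -0.001 -1.   ] T [-0.018  0.015  0.001]
t 19.70 along 0.1611 lat 0.0369 z 0.3194 yaw 73.19 | Falong 0.32 Flat -0.12 Fz 0.67 gap 0.448 tilt [-0.    -0.001 -1.   ] T [-0.01  -0.011  0.002]
```

View pics/s20.png

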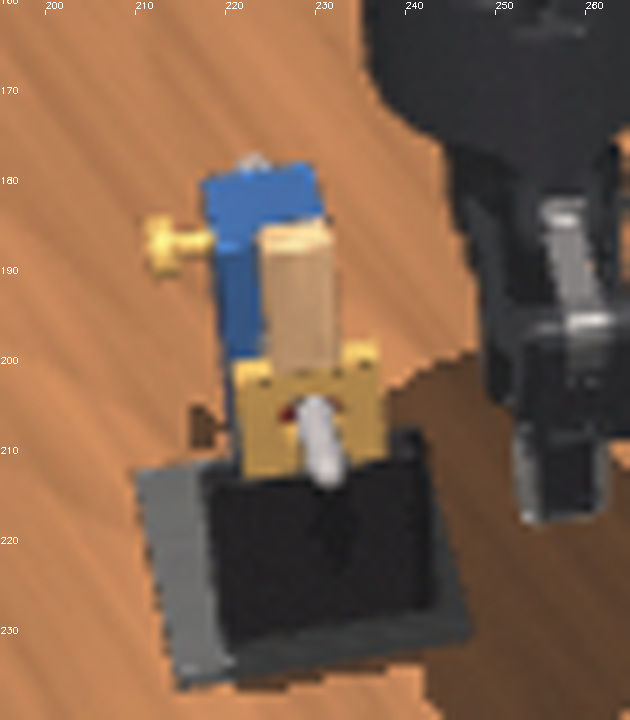

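View pics/t21.png

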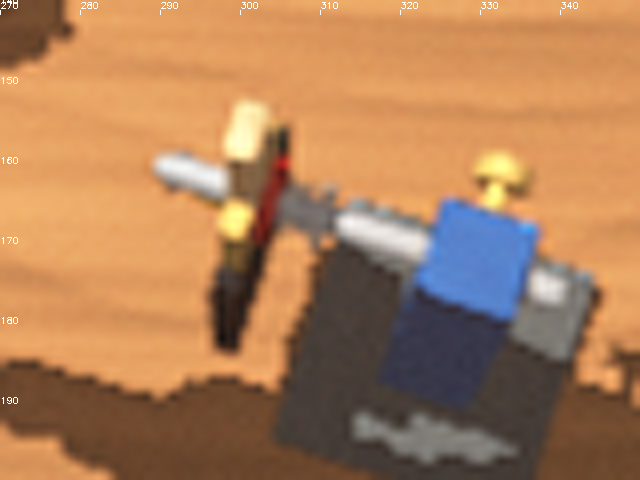

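```bash
python3 -c "
from ov import *
for n in('top0','top21'):
    p,_=load(n);q=p.astype(int);m=(q[...,0]>110)&(q[...,1]<75)&(q[...,2]<75);m[:145]=0;m[175:]=0;m[:,:290]=0;m[:,:][:,320:]=0
    for v in range(157,172): 
        x=np.where(m[v])[0]; print(n,v,x.tolist())
    
u=np.array([np.cos(np.radians(73.1)),np.sin(np.radians(73.1))]);e=TIP-u*.038
overlay('scene20','scene',(200,165,260,245),10,'pics/e20.png',(e[0],e[1],.1463+.0433),73.1,off=(0,.0006,0))
p,d=manip.snapshot('scene');np.savez('pics/scene22.npz',p=p,d=d)
a=load('scene20')[0].astype(int);b=p.astype(int);print('change paddle area',abs(a-b)[190:235,212:240].mean(), abs(a-b)[190:235,212:240].max())
a=load('scene0')[0].astype(int);print('bulb/jar/weight',abs(a-b)[255:295,190:228].mean(),abs(a-b)[300:335,220:250].mean(),abs(a-b)[345:375,235:262].mean())
"
```

```text
top0 157 []
top0 158 []
top0 159 [304]
top0 160 [303, 304]
top0 161 [303]
top0 162 [303]
top0 163 [302, 303]
top0 164 [302, 303]
top0 165 [302]
top0 166 [301, 302]
top0 167 [301, 302]
top0 168 [300, 301]
top0 169 [300, 301]
top0 170 []
top0 171 []
top21 157 []
top21 158 []
top21 159 [304, 305]
top21 160 [304, 305]
top21 161 [304]
top21 162 [303, 304]
top21 163 [303, 304]
top21 164 [302, 303, 304]
top21 165 [302, 303, 304]
top21 166 [302, 303, 304]
top21 167 [302, 303]
top21 168 [302]
top21 169 []
top21 170 []
top21 171 []
change paddle area 0.8656084656084656 107
bulb/jar/weight 10.257456140350877 11.604444444444445 11.244444444444444
```

View pics/e20.png

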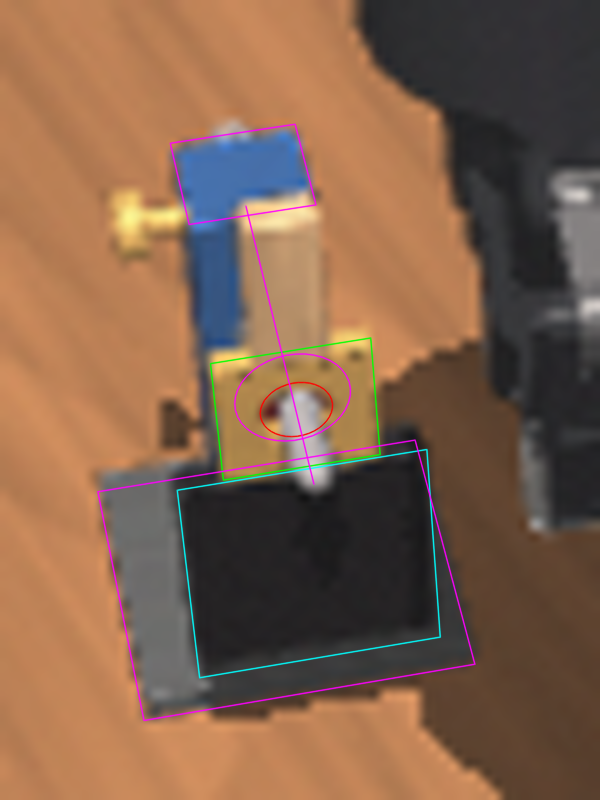

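```bash
python3 -c "
from h import *
a=load('scene0')[0][245:380,180:270,::-1];b=load('scene22')[0][245:380,180:270,::-1]
cv2.imwrite('pics/cmp.png',cv2.resize(np.hstack([a,b]),None,fx=4,fy=4))
"
```

View pics/cmp.png

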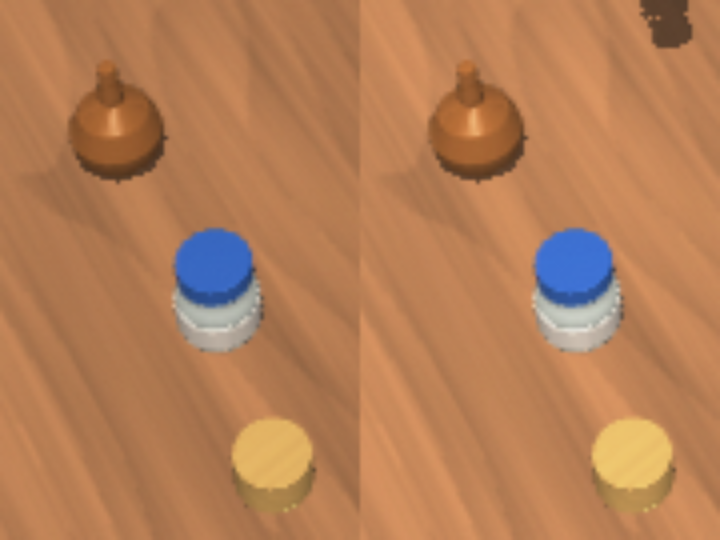

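The bulb, jar and weight are exactly where they were; only the lighting changed. The paddle hangs still, so I'm handing in.

```bash
python3 -c "
from station import manip
print(manip.sign_off())"
```

```text
the job is handed in; nothing more can be done
None
```

The paddle is hanging on the smallest blue post's peg, and I handed the job in at about 20 s of the 46 s allowed. No verdict was reported.

**What I did:** I lifted the larger paddle out of its stand and threaded the eye over the peg's nose. I felt the pad's first touch, then pressed gently to about 5 N, roughly 10.7 mm of pad travel and short of the hard stop. Then I backed off until the keeper took load, set the eye down on the peg, opened the jaws and moved away.

**What the last checks showed:**
- **Hanging:** the paddle is still and upright within about 0.03 rad.
- **Pad:** in the top view it sits 1 px or a little more (about 3 to 4 mm) nearer the post than when relaxed, so it is still pressed.
- **Loose items:** the bulb, jar and weight look unmoved.
- **Robot:** the arm and gripper are clear of everything.

**Less certain:**
- **Keeper:** I could not see it from either camera. That it has fallen is inferred from the force on retreat, which dropped about 1.2 N over 1.3 mm where the spring alone would give about 0.5 N. The paddle also stayed put when released.
- **Cameras:** the two views disagreed by about 3 to 4 mm on position, so I aligned the eye to the peg in the scene view alone.

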